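# Load the slide store, release the lid stay and lock the drawer with the T-key

## Task

Put every slide mailer from the worktop into the open drawer of the slide store, then lift the locked stay beside the lid's hinge by its tab so that its hook is well clear of the lid's pin, lower the lid shut and push the drawer fully home. Then take the T-key from its stand, lower it down the lock shaft onto the square stem, turn it clockwise to the stop, and stand the key upright in its stand again, right down in the well. Leave the specimen cup, the flask and the timer where they are.

Things in the scene. Friction and masses are not known exactly. Their poses are not given: they have to be found in the camera images.
- mailer0_c (a point): centre of slide mailer 0, a flat closed plastic box 80 (its x) x 32 (y) x 20 (z) mm, 50 g, lying flat on the worktop to the left or right of the slide store; this point is half-way up, 10 mm above its underside; z is up. Absent in some starts (None)
- mailer1_c (a point): centre of slide mailer 1, a flat closed plastic box 80 (its x) x 32 (y) x 20 (z) mm, 50 g, lying flat on the worktop to the left or right of the slide store; this point is half-way up, 10 mm above its underside; z is up. Absent in some starts (None)
- mailer2_c (a point): centre of slide mailer 2, a flat closed plastic box 80 (its x) x 32 (y) x 20 (z) mm, 50 g, lying flat on the worktop to the left or right of the slide store; this point is half-way up, 10 mm above its underside; z is up. Absent in some starts (None)
- mailer3_c (a point): centre of slide mailer 3, a flat closed plastic box 80 (its x) x 32 (y) x 20 (z) mm, 50 g, lying flat on the worktop to the left or right of the slide store; this point is half-way up, 10 mm above its underside; z is up. Absent in some starts (None)
- store: the slide store, a fixed white sheet-metal case; its front faces the robot's right, so the drawer opens to the right. Origin: on the worktop at its front face; x points to the back, away from its front face, y towards the robot, z up. Drawer bay 220 mm wide (y -100 to 120 mm), 155 mm deep, top at 126 mm. A square lock column 56 x 56 mm, also 126 mm high, stands against the back of the case (x 155 to 211 mm, y 42 to 98 mm); its top is open to the shaft
- drawer (a joint): how far the drawer is pulled out of the case along the store's -x, m: 0 fully home, 0.15 fully out (starts 0.143 to 0.15); pushing it takes about 3 N and it stays where it is left
- drawer_in (a point): centre of the drawer's inner floor, moving with the drawer; axes as the store's. Inside 125 mm long (x), 155 mm wide (y), walls rising 43 mm above this floor point (floor 12 mm above the worktop, rims at 55 mm). Four mailers fit: two side by side with their length along x, in two layers
- drawer_front (a point): middle of the outer face of the drawer's front panel, 95 mm above the worktop. The panel is 14 mm thick, 220 mm wide, reaches from 6 to 105 mm above the worktop and stands 50 mm above the drawer's rims, so closed fingertips can push it near its top; push at the half nearer the robot, since fixed room bottles 150 mm high stand 25 mm or more off its middle and far half
- lid (a joint): angle of the flat lid of the drawer, rad: 0 lying shut on the rims, 1.58 standing upright (starts at about 1.57). Friction hinge: it stays at any angle, about 2 N at its edge moves it. While the stay is hooked over its pin it cannot be lowered
- lid_hinge (a point): point on the lid's hinge line (along y), in the middle of the lid's width, at the back rim of the drawer, 55.5 mm above the worktop; it moves with the drawer, and its axes turn with the lid: the lid extends 131 mm along its -x, 77 mm to each side along y, its thickness of 6 mm (z) from 0 to 6 mm, +z being the outer face (towards the back while the lid is upright, upward when shut)
- lid_edge (a point): middle of the lid's free edge, 131 mm from the hinge (its upper edge while the lid is upright, about 186 mm above the worktop)
- stay (a joint): angle of the lid's stay, rad: 0 level and hooked over the lid's pin (locked), to 0.22 lifted; hook clear from about 0.12. Steel bar 8 x 10 x 128 mm over the drawer's +y rim (40 mm wide), 91 mm above the worktop, pivoted 47 mm in front (-x) of its tab, its rear end hooked over a pin 26 mm up the lid, beside the hinge. Friction holds it where left; lifting by the tab takes about 3 N
- stay_tab (a point): centre of the stay's finger tab, a small upright steel block 16 (x) x 10 (y) x 20 (z) mm, standing 17 mm proud of the bar; its top is 8 mm above this point. Axes as the store's, pitching with the stay. The upright lid stands about 70 mm behind it, beginning 33 mm to its -y side
- shaft_mouth (a point): centre of the open top of the lock shaft, 126 mm above the worktop; bore 40 x 40 mm square, straight down, axes as the store's
- stem_top (a point): tip of the lock's square stem (16 x 16 mm, 36 mm high, with a tapered point 9.5 mm high on top to guide the key), on the shaft's axis 70 mm below its mouth; x and y square to its flats, turning with the stem
- lock_stem (a joint): turn of the lock stem, rad, growing clockwise seen from above: 0 to 0.1 at the start (unlocked), 1.25 at its stop (locked). Takes about 0.05 N m and stays where it is left
- key_handle (a point): centre of the T-key's cross handle, a bar 74 (x) x 14 (y) x 14 (z) mm. The key is 132 mm long; a steel shank 14 mm thick runs down from the handle's middle to a square socket (28 x 28 mm outside, 20 x 20 inside, 26 deep, flats parallel to the handle's x and y) whose open lower end is 125 mm below this point. 180 g. It stands upright in its stand at the start, this point 131 mm above the worktop
- key_stand: fixed grey block 66 x 66 x 50 mm with a square funnel on top, right of the slide store; origin at the centre of its underside, z up, its square well runs along its x and y
- stand_mouth (a point): centre of the funnel's mouth on top of the key stand, 72 mm above the worktop, 50 mm wide; it narrows to the well, 32 x 32 mm, from 50 mm down to the floor 6 mm above the worktop
- cup: bystander: specimen cup with a screw lid, 72 mm across, 76 mm high, standing behind the left end of the slide store; origin at the centre of its underside
- flask: bystander: conical flask, 76 mm across, 133 mm high, standing near the front edge at the far right; origin at the centre of its underside
- timer: bystander: square bench timer 68 x 68 x 20 mm lying near the front edge of the worktop; origin at the centre of its underside

How it is judged:
By the outcome, as a careful person would: the job done as asked, in the order asked, and still so for the second after the job is handed in, with the robot touching nothing.
Of mailer0, mailer1, mailer2, mailer3 only 2 to 4 are there at a start; the rules pass over those that are not, and their reading is None.
At some moment in a run one of mailer0, mailer1, mailer2, mailer3 may be knocked a few centimetres aside while the robot is not near it.
It also fails if it takes over 210 s, if anything falls off the work surface, if the arm or the gripper's body presses on something with over 40 N, if the wrist force passes 120 N, or if a joint passes its speed limit or range.

## Robot

A 6-joint arm with a two-finger parallel gripper is mounted at the origin on a cart in front of the work surface, level with it; the furniture and walls round the work are solid. World frame = base frame: x ahead of the robot, y to its left, z up, the work surface at z = 0. Lengths are in m, angles in degrees, forces in N, time in s.
With the tool pointing down it reaches from about 0.35 to 0.875 m from the base axis. Payload 4.2 kg.
Tool frame: the origin (TCP) lies between the finger pads; the fingertips stand 8 mm ahead of it and the grasp point (between the pads) lies 11 mm behind it; z points along the fingers, y is the line along which they close (so a half turn about z gives the same grasp; the last joint's range is limited). The gripper opens to 87 mm and grips with 3 to 60 N. Pads are 19 mm wide; open, the fingers measure 117 mm over their backs; the gripper's body (75 mm by 190 mm) begins 51 mm behind the grasp point.
Start: joints at [83.228, 22.042, 0.453, 0, -68.411, -14.817], TCP at [0.23, 0.581, 0.231] pointing down, gripper open.
Joint ranges: [-179.83, 179.83], [-69.29, 118.12], [-61.27, 80.66], [-181.25, 117.63], [-171.15, -9.14], [-177.46, 177.46]. Speed limits (degrees/s): [159.86, 159.86, 180, 180, 180, 180].

## Interface

Orientations are given as a 3x3 rotation matrix whose columns are the frame's x, y, z axes.
In Python, from station import sense, capture, camera_model, finish_job, find_in gives the robot as it stands. The module is installed in compiled form; this text tells all that it offers.
- The arm moves only by the tool arm_command, never from a script. Its argument "motion" is a list of rows, each a list of 7 numbers: the finger opening in mm, from 0 to 87, then the shift along the tool's x, y, z in mm, then the turn, a rotation vector about the tool's x, y, z in rad. In form: [[jaw, dx, dy, dz, rx, ry, rz], ...]. A call has 1 to 8 rows; each row shifts and turns the commanded pose from where the row before left it, along the tool's axes as they then stand; what a row does not reach is not made up. A row lasts 1/10 s, in which the tool goes at most 50 mm and 8.59 degrees, less where a joint would pass 70% of its speed; a pose out of reach is approached as far as the arm can. A call with a gripper value outside its range is refused whole. The fingers move at their own pace and stop on an object; the grip force is fixed at half the most. Time passes only in rows, so rows that do not move let the fingers close. It gives the time, the measured TCP pose, the force, the opening and the grip force at its end, in the units of the state.
- sense(): the state, without advancing time (a new reading comes with each control period).
- capture(name): name is "scene" or "top" or "wrist"; returns the picture (400x640x3 uint8, red, green, blue); there is no depth.
- camera_model(name): a dict with "fx", "fy", "cx", "cy" (pixels), "k1" (the pictures are not rectified: a ray, as slopes to the right and down, at radius r is drawn at 1 + k1 r^2 times it, then the intrinsics apply), "R" (3x3) and "t" (3): a world point X has camera coordinates R X + t. Camera axes: x right, y down, z forward; pixel columns grow to the right and rows downward; lengths in m; the calibration is good to about 2 mm. A picture is of the moment at which its call begins: read the wrist's pose just before it. camera_model takes no time and is no camera call; for the wrist camera it gives the pose at the moment of the call.
- finish_job(): hands the job in; it is judged then, once.
Trained networks look in the newest picture that a camera, given by its name, has taken for a name from the list of things; names that differ only in an ending like _2 or _b are one class to them, and where a whole thing is asked for, a point or a joint stands for the part that bears it (a point fixed in the world has none). Each returns a list of dicts, best first, with "p" (0 to 1); they miss things now and then, are a little off and sometimes report something else, mostly with a low value. They report only what shows in the picture. A call takes as long as a camera call.
- find_in(target, camera): "location" ([row, column] in pixels, amid what is visible of it).
The state is a dict: "time_s": time; "joints": joint angles; "joint_velocities": joint speeds; "effort": joint torques, N m; "tcp_pos": TCP position; "ee_rot": TCP orientation; "wrist_force": force on the tool from outside, world axes, zero at the start; "moment": the same for the moment, N m; "gripper_width": opening from 0.0 (shut) to 1.0 (fully open); "gripper_force": force on a finger pad.
Only numpy, scipy, OpenCV 4.12 (cv2) and the standard library are available. Lean on these libraries where they do the work, as an engineer would, in place of code of your own. Each camera call takes 0.05 s, during which the arm holds its last target. There are 200 camera calls.

## Working session

There is one attempt and no reset: what is moved stays moved. The work goes in short steps, Python scripts to look and compute and a tool call to move; the robot and the scene stay as the last step left them, time stands still between calls to the robot, and variables do not carry over. Pictures are saved under pics/ and viewed, at most 14 in all, crops included, and the job is handed in when it is done.

Besides the shell and the picture viewer there is one more tool, called after ">>>" by a JSON object that holds its "fn" and its "kwargs". arm_command: Moves the arm, as the interface text tells. Its arguments: {"type":"object","properties":{"motion":{"type":"array"}},"required":["motion"]}

```bash
mkdir -p pics; cat > h.py <<'E'
import numpy as np, cv2
from station import sense, capture, camera_model, finish_job, find_in
def snap(cam,name=None):
    im=capture(cam)
    if name: cv2.imwrite('pics/'+name+'.png',im[:,:,::-1])
    return im
def und(m,rc):
    x=(rc[1]-m['cx'])/m['fx'];y=(rc[0]-m['cy'])/m['fy'];s=1.
    for _ in range(30):
        r2=(x*x+y*y)/s**2; s=1+m['k1']*r2
    return np.array([x/s,y/s,1.])
def onz(m,rc,z):
    R=np.array(m['R']);t=np.array(m['t']);d=R.T@und(m,rc);c=-R.T@t
    return c+d*(z-c[2])/d[2]
def proj(m,X):
    p=np.array(m['R'])@np.array(X)+np.array(m['t']);x,y=p[:2]/p[2];k=1+m['k1']*(x*x+y*y)
    return np.array([m['fy']*y*k+m['cy'],m['fx']*x*k+m['cx']])
E
cat > a.py <<'E'
from h import *
s=sense();print(s['time_s'],s['tcp_pos'],np.round(s['ee_rot'],3).tolist())
Z={'mailer0_c':.01,'drawer_front':.095,'drawer_in':.012,'lid_edge':.186,'stay_tab':.1,'shaft_mouth':.126,'key_handle':.131,'stand_mouth':.072,'timer':.01,'cup':.04,'flask':.06}
for c in ('scene','top'):
    snap(c,c+'0');m=camera_model(c)
    print(c,m['fx'],(-np.array(m['R']).T@m['t']).round(3))
    for n,z in Z.items():
        for d in find_in(n,c)[:5]:
            if d['p']>.2: print(n,round(d['p'],2),np.round(d['location']),onz(m,d['location'],z).round(3))
E
python3 a.py
```

```text
0.0 [0.22974623 0.58061552 0.22943517] [[0.93, -0.368, -0.001], [-0.368, -0.93, -0.002], [0.0, 0.002, -1.0]]
scene 469.5502073431154 [-0.204 -0.876  1.064]
mailer0_c 0.48 [186. 249.] [0.436 0.355 0.01 ]
drawer_front 0.65 [216. 340.] [ 0.521 -0.056  0.095]
drawer_in 0.7 [219. 341.] [ 0.573 -0.001  0.012]
lid_edge 0.89 [192. 329.] [ 0.497 -0.031  0.186]
stay_tab 0.52 [225. 325.] [ 0.453 -0.063  0.1  ]
shaft_mouth 0.56 [209. 325.] [ 0.481 -0.029  0.126]
shaft_mouth 0.48 [278. 317.] [ 0.289 -0.228  0.126]
shaft_mouth 0.43 [313. 360.] [ 0.301 -0.381  0.126]
key_handle 0.81 [281. 420.] [ 0.486 -0.409  0.131]
stand_mouth 0.73 [302. 422.] [ 0.476 -0.431  0.072]
stand_mouth 0.72 [195. 330.] [0.578 0.064 0.072]
stand_mouth 0.34 [209. 324.] [0.517 0.022 0.072]
timer 0.34 [208. 323.] [0.564 0.085 0.01 ]
timer 0.33 [280. 422.] [ 0.58 -0.35  0.01]
cup 0.76 [155. 306.] [0.693 0.345 0.04 ]
flask 0.85 [311. 360.] [ 0.339 -0.343  0.06 ]
top 434.5869645456191 [0.402 0.023 1.373]
mailer0_c 0.73 [222. 208.] [0.453 0.359 0.01 ]
drawer_front 0.95 [190. 341.] [ 0.539 -0.056  0.095]
drawer_front 0.72 [202. 443.] [ 0.502 -0.361  0.095]
drawer_in 0.73 [193. 339.] [ 0.541 -0.054  0.012]
drawer_in 0.58 [196. 310.] [0.532 0.037 0.012]
drawer_in 0.52 [252. 426.] [ 0.35  -0.326  0.012]
drawer_in 0.24 [208. 181.] [0.498 0.446 0.012]
lid_edge 0.63 [181. 314.] [0.556 0.022 0.186]
lid_edge 0.32 [200. 459.] [ 0.498 -0.379  0.186]
stay_tab 0.43 [185. 310.] [0.555 0.034 0.1  ]
shaft_mouth 0.6 [196. 307.] [0.522 0.044 0.126]
key_handle 0.63 [200. 459.] [ 0.504 -0.397  0.131]
stand_mouth 0.58 [203. 446.] [ 0.501 -0.375  0.072]
timer 0.8 [247. 368.] [ 0.371 -0.143  0.01 ]
timer 0.67 [182. 318.] [0.575 0.012 0.01 ]
timer 0.35 [188. 212.] [0.561 0.347 0.01 ]
cup 0.7 [150. 212.] [0.677 0.34  0.04 ]
flask 0.8 [252. 427.] [ 0.353 -0.318  0.06 ]
```

```bash
python3 -c "
import cv2
a=cv2.imread('pics/top0.png')[100:300,140:500];cv2.imwrite('pics/t0c.png',cv2.resize(a,None,fx=2.2,fy=2.2,interpolation=2))
a=cv2.imread('pics/scene0.png')[110:360,200:480];cv2.imwrite('pics/s0c.png',cv2.resize(a,None,fx=2.4,fy=2.4,interpolation=2))"
```

```text
(no output)
```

View pics/t0c.png

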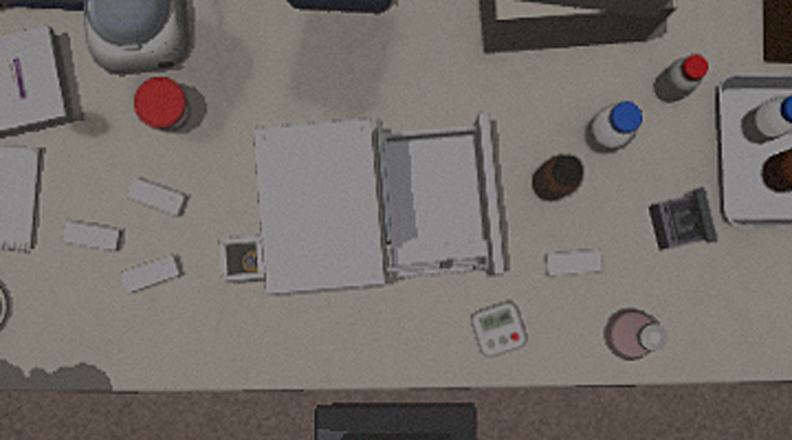

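View pics/s0c.png

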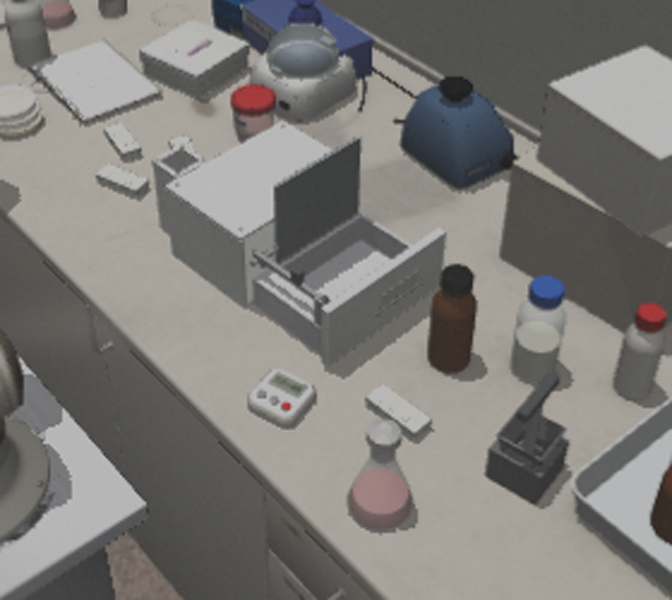

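The top view shows three mailers on the left (full-frame pixels ≈ (211,189), (182,207), (209,224)) and one on the right (401,219). The drawer opens to the right towards -y, the stay lies on the drawer's near rim, and the key is in its stand at about (450,198).

```bash
cat >> h.py <<'E'
def mailers(im,m,guesses,z=.02,win=24,thr=None):
    g=cv2.cvtColor(im,cv2.COLOR_RGB2GRAY);out=[]
    for (c,r) in guesses:
        c,r=int(c),int(r);sub=g[r-win:r+win,c-win:c+win]
        t,b=cv2.threshold(sub,0,255,cv2.THRESH_BINARY+cv2.THRESH_OTSU)
        if thr: b=((sub>thr)*255).astype(np.uint8)
        cs,_=cv2.findContours(b,cv2.RETR_EXTERNAL,cv2.CHAIN_APPROX_NONE)
        k=max(cs,key=lambda k:cv2.contourArea(k)if cv2.pointPolygonTest(k,(win,win),False)>=0 else 0)
        P=np.array([onz(m,(p[0][1]+r-win,p[0][0]+c-win),z)[:2] for p in k],np.float32)
        (cx,cy),(w,h),a=cv2.minAreaRect(P*1000)
        if w<h: w,h,a=h,w,a+90
        out.append((round(cx/1000,4),round(cy/1000,4),round(w),round(h),round((a+90)%180-90,1),t))
    return out
E
python3 - <<'E'
from h import *
m=camera_model('top');im=cv2.imread('pics/top0.png')[:,:,::-1].copy()
for t in (None,195,205,215):
    print(t,*mailers(im,m,[(211,189),(182,207),(209,224),(401,219)],win=18,thr=t),sep='\n')
c=lambda u,v:(v/2.2+100,u/2.2+140)
print('case');[print(onz(m,c(*p),.126).round(3)) for p in [(256,126),(380,119),(385,285),(267,293),(219,238),(222,281),(243,260)]]
print('panel');[print(onz(m,c(*p),.105).round(3)) for p in [(478,115),(488,113),(495,273),(507,271)]]
print('stand');[print(onz(m,c(*p),.072).round(3)) for p in [(650,207),(704,189),(716,240),(663,249)]]
E
```

```text
None
(0.5584, 0.3494, 113, 111, 89.4, 110.0)
(0.5026, 0.441, 114, 110, 89.5, 109.0)
(0.4484, 0.3548, 112, 110, 89.6, 106.0)
(0.4573, -0.2463, 112, 110, 89.2, 120.0)Traceback (most recent call last):
  File "<stdin>", line 4, in <module>
  File "h.py", line 25, in mailers
    k=max(cs,key=lambda k:cv2.contourArea(k)if cv2.pointPolygonTest(k,(win,win),False)>=0 else 0)
ValueError: max() iterable argument is empty
```

```bash
python3 -c "
import cv2,numpy as np
a=cv2.imread('pics/top0.png')
w=cv2.resize(a[150:250,250:380],None,fx=6,fy=6,interpolation=2);cv2.imwrite('pics/t0d.png',w)"
```

```text
(no output)
```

View pics/t0d.png

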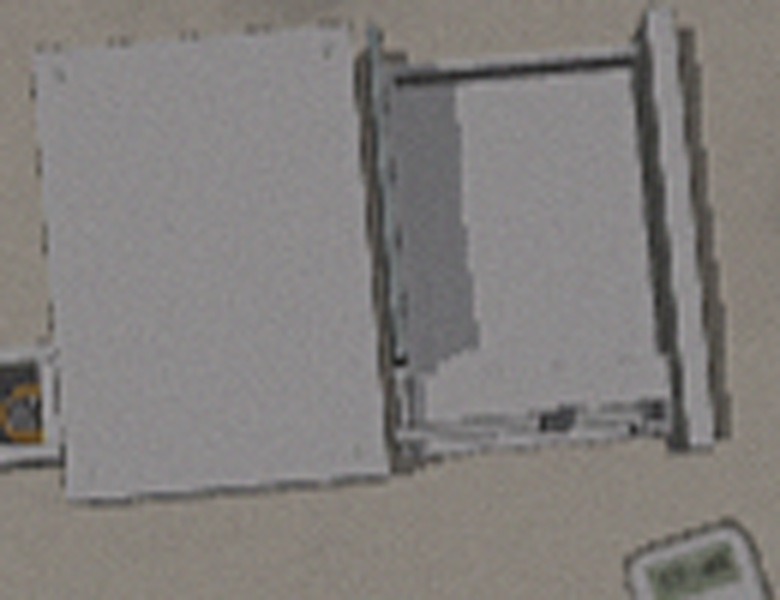

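The close crop shows the case-top corners at about (35,50), (347,27), (388,478) and (65,498). The tab is at (558,418) and the orange stem shows in the shaft at (20,410).

```bash
python3 - <<'E'
import re
s=open('h.py').read()
s=s.replace("g=cv2.cvtColor(im,cv2.COLOR_RGB2GRAY);out=[]","b=cv2.GaussianBlur(im,(0,0),.7).astype(int);g=np.clip(128-4*(b[:,:,0]-b[:,:,2]),0,255).astype(np.uint8);out=[]")
open('h.py','w').write(s)
E
python3 - <<'E'
from h import *
m=camera_model('top');im=cv2.imread('pics/top0.png')[:,:,::-1].copy()
print(*mailers(im,m,[(211,189),(182,207),(209,224),(401,219)],win=20),sep='\n')
c=lambda u,v:(v/6+150-.4,u/6+250-.4)
P=np.array([onz(m,c(*p),.126)[:2] for p in [(35,50),(347,27),(388,478),(65,498)]])
Q=np.array([[.155,-.1],[0,-.1],[0,.12],[.155,.12]])
# world = o + x*ex + y*ey, ex=(s? ) ex dir angle a, ey = (cos..): x_up z => ey = rot90(ex)
Pc,Qc=P-P.mean(0),Q-Q.mean(0)
U,_,V=np.linalg.svd(Qc.T@Pc);R=(U@V).T
o=P.mean(0)-R@Q.mean(0);print('store o',o.round(4),'R',R.round(4).tolist(),'res',(P-o-Q@R.T).round(4).tolist())
np.savez('store.npz',o=o,R=R)
inv=lambda p:(R.T@(np.array(p)[:2]-o)).round(4)
print('panel',[inv(onz(m,c(*p),.105)) for p in [(648,10),(672,10),(690,448),(715,445)]])
print('tab',inv(onz(m,c(558,418),.113)))
print('inner far/back floor..', [inv(onz(m,c(*p),.055)) for p in [(395,70),(640,55)]])
print('lid edge', [inv(onz(m,c(*p),.186)) for p in [(373,30),(398,360)]])
print('shaft',o+R@[.183,.07],'stand',[onz(m,(v/2.2+100,u/2.2+140),.072).round(3) for u,v in [(650,207),(704,189),(716,240),(663,249)]])
E
```

```text
(0.5564, 0.3472, 87, 33, 68.4, 92.0)
(0.5011, 0.4409, 86, 32, 80.1, 96.0)
(0.4458, 0.3553, 85, 32, -72.2, 96.0)
(0.4548, -0.2457, 81, 32, -86.0, 96.0)
store o [0.5449 0.0326] R [[-0.0677, -0.9977], [0.9977, -0.0677]] res [[-0.0005, -0.0012], [-0.0015, 0.0022], [-0.0003, -0.0004], [0.0023, -0.0007]]
panel [array([-0.1464, -0.0997]), array([-0.1583, -0.0988]), array([-0.1481,  0.1171]), array([-0.1604,  0.1166])]
tab [-0.0846  0.0977]
inner far/back floor.. [array([-0.0203, -0.0883]), array([-0.146 , -0.0863])]
lid edge [array([-0.0097, -0.0847]), array([-0.0091,  0.0682])]
shaft [0.46269931 0.21044984] stand [array([ 0.528, -0.345,  0.072]), array([ 0.552, -0.422,  0.072]), array([ 0.481, -0.436,  0.072]), array([ 0.469, -0.361,  0.072])]
```

```bash
cat >> h.py <<'E'
from scipy.spatial.transform import Rotation as Ro
try:
    _f=np.load('store.npz');SO,SR=_f['o'],_f['R']
except Exception: pass
SY=np.degrees(np.arctan2(-SR[1,0],-SR[0,0]))   # yaw of tool x = -store x
def st(x,y,z): return (*(SO+SR@[x,y]),z)
def down(yaw,pitch=0):
    y=np.radians(yaw);x=np.array([np.cos(y),np.sin(y),0]);z=np.array([0,0,-1.]);return np.c_[x,np.cross(z,x),z]@Ro.from_rotvec([0,0,0]).as_matrix()
def plan(wps,step=42,start=None):
    """wps: (pos, R or yaw, jaw, [step]) or ('hold',n,jaw). prints rows."""
    s=sense();p=np.array(s['tcp_pos']);R=np.array(s['ee_rot'])
    if start is not None: p,R=np.array(start[0]),start[1]
    rows=[]
    for w in wps:
        if w[0]=='hold': rows+=[[w[2]]+[0]*6]*w[1];continue
        tp=np.array(w[0]);TR=down(w[1]) if np.isscalar(w[1]) else w[1];jaw=w[2];stp=w[3] if len(w)>3 else step
        rv=Ro.from_matrix(R.T@TR).as_rotvec()
        n=max(1,int(np.ceil(np.linalg.norm(tp-p)*1000/stp-.05)),int(np.ceil(np.linalg.norm(rv)/.145)))
        for i in range(n):
            k=n-i;d=np.round(R.T@(tp-p)*1000/k,0 if k>1 else 1);rv=np.round(Ro.from_matrix(R.T@TR).as_rotvec()/k,3)
            rv[np.abs(rv)<.003]=0
            rows.append([jaw]+d.tolist()+rv.tolist());p=p+R@d/1000;R=R@Ro.from_rotvec(rv).as_matrix()
    for i in range(0,len(rows),8): print('['+','.join('['+','.join('%g'%v for v in r)+']' for r in rows[i:i+8])+']')
E
python3 - <<'E'
from h import *
plan([((.501,.441,.12),-99.9,70),((.501,.441,.018),-99.9,70,30),('hold',4,20)])
E
```

```text
[[70,30,3,11,0,0,0.137],[70,31,-1,11,0,0,0.137],[70,30,-5,11,0,0,0.137],[70,29,-9,11,0,0,0.137],[70,27,-13,11,0,0,0.136],[70,26,-17,11,0,0,0.137],[70,23,-20,11,0,0,0.136],[70,20,-23,11,0,0,0.137]]
[[70,16,-26,11,0,0,0.136],[70,12.9,-27.8,11.6,0,0,0.137],[70,0,-0,25,0,0,0],[70,0,-0,26,0,0,0],[70,0,-0,25,0,0,0],[70,0,-0,26,0,0,0],[20,0,0,0,0,0,0],[20,0,0,0,0,0,0]]
[[20,0,0,0,0,0,0],[20,0,0,0,0,0,0]]
```

>>> {"fn": "arm_command", "kwargs": {"motion": [[70,30,3,11,0,0,0.137],[70,31,-1,11,0,0,0.137],[70,30,-5,11,0,0,0.137],[70,29,-9,11,0,0,0.137],[70,27,-13,11,0,0,0.136],[70,26,-17,11,0,0,0.137],[70,23,-20,11,0,0,0.136],[70,20,-23,11,0,0,0.137]]}}

```text
time_s: 2.0
tcp_pos: [0.4472, 0.4677, 0.1422]
ee_rot: [[0.094, -0.996, 0.0], [-0.996, -0.094, 0.0], [-0.0, -0.0, -1.0]]
wrist_force: [0.4, 0.8, 0.7]
gripper_width: 0.803
gripper_force: 0.0
```

>>> {"fn": "arm_command", "kwargs": {"motion": [[70,16,-26,11,0,0,0.136],[70,13,-28,11.5,0,0,0.137],[70,0,0,25,0,0,0],[70,0,0,26,0,0,0],[70,0,0,25,0,0,0],[70,0,0,26,0,0,0],[20,0,0,0,0,0,0],[20,0,0,0,0,0,0]]}}

```text
time_s: 2.8
tcp_pos: [0.5014, 0.4411, 0.0182]
ee_rot: [[-0.172, -0.985, 0.0], [-0.985, 0.172, -0.001], [0.001, -0.0, -1.0]]
wrist_force: [-0.4, 0.2, 1.4]
gripper_width: 0.698
gripper_force: 0.0
```

>>> {"fn": "arm_command", "kwargs": {"motion": [[20,0,0,0,0,0,0],[20,0,0,0,0,0,0]]}}

```text
time_s: 3.0
tcp_pos: [0.5019, 0.4419, 0.02]
ee_rot: [[-0.172, -0.985, 0.002], [-0.985, 0.172, 0.003], [-0.003, -0.002, -1.0]]
wrist_force: [-0.7, 0.6, 0.9]
gripper_width: 0.529
gripper_force: 0.0
```

```bash
cat >> h.py <<'E'
def place(y,push=None,dz=0,x=-.083,pre=3,up=.225):
    s=sense();p=s['tcp_pos'];ya=np.degrees(np.arctan2(s['ee_rot'][1][0],s['ee_rot'][0][0]))
    w=[('hold',pre,20)]if pre else []
    w+=[((p[0],p[1],up),ya,20),(st(x,y,up),SY,20),(st(x,y,.06+dz),SY,20),(st(x,y,.033+dz),SY,20,15),('hold',2,38)]
    if push is not None:
        w+=[(st(x,y,.085+dz),SY,38,30),(st(x,push[0],.085+dz),SY,0,12),(st(x,push[0],.026+dz),SY,0,25),(st(x,push[1],.026+dz),SY,0,8)]
    else: w+=[(st(x,y,.085+dz),SY,40,20)]
    plan(w)
E
python3 -c "
from h import *
place(-.048,(-.014,-.037))"
```

```text
[[20,0,0,0,0,0,0],[20,0,0,0,0,0,0],[20,0,0,0,0,0,0],[20,-0,-0,-41,0,0,0],[20,-0,-0,-41,0,0,0],[20,-0,-0,-41,0,0,0],[20,-0,-0,-41,0,0,0],[20,-0.6,-0.3,-41,0,0.003,0]]
[[20,39,-15,0,0,0,-0.02],[20,39,-14,0,0,0,-0.02],[20,39,-13,0,0,0,-0.02],[20,40,-13,0,0,0,-0.02],[20,40,-12,0,0,0,-0.02],[20,40,-11,0,0,0,-0.02],[20,40,-10,0,0,0,-0.02],[20,40,-9,0,0,0,-0.02]]
[[20,41,-9,0,0,0,-0.02],[20,41,-8,0,0,0,-0.02],[20,41,-7,0,0,0,-0.02],[20,40.7,-5.8,0.3,0,0,-0.02],[20,-0,0,41,0,0,0],[20,-0,0,41,0,0,0],[20,-0,0,42,0,0,0],[20,-0.1,0.3,41,0,0,0]]
[[20,0,0,14,0,0,0],[20,0,0,13,0,0,0],[38,0,0,0,0,0,0],[38,0,0,0,0,0,0],[38,0,-0,-26,0,0,0],[38,0.1,-0.1,-26,0,0,0],[0,-0,11,-0,0,0,0],[0,-0,12,-0,0,0,0]]
[[0,-0,11,-0,0,0,0],[0,-0,0,20,0,0,0],[0,-0,0,19,0,0,0],[0,-0.1,0.1,20,0,0,0],[0,0,-8,-0,0,0,0],[0,0,-7,-0,0,0,0],[0,0,-8,-0,0,0,0]]
```

>>> {"fn": "arm_command", "kwargs": {"motion": [[20,0,0,0,0,0,0],[20,0,0,0,0,0,0],[20,0,0,0,0,0,0],[20,0,0,-40,0,0,0],[20,0,0,-41,0,0,0],[20,0,0,-41,0,0,0],[20,0,0,-41,0,0,0],[20,0,0,-41,0,0,0]]}}

```text
time_s: 3.8
tcp_pos: [0.5009, 0.4405, 0.2236]
ee_rot: [[-0.172, -0.985, -0.0], [-0.985, 0.172, -0.0], [0.0, 0.0, -1.0]]
wrist_force: [0.6, 0.2, -1.0]
gripper_width: 0.366
gripper_force: 30.0
```

>>> {"fn": "arm_command", "kwargs": {"motion": [[20,39,-15,0,0,0,-0.02],[20,39,-14,0,0,0,-0.02],[20,39,-13,0,0,0,-0.02],[20,40,-13,0,0,0,-0.02],[20,40,-12,0,0,0,-0.02],[20,40,-11,0,0,0,-0.02],[20,40,-10,0,0,0,-0.02],[20,40,-9,0,0,0,-0.02]]}}

```text
time_s: 4.6
tcp_pos: [0.5649, 0.1135, 0.222]
ee_rot: [[-0.012, -1.0, -0.0], [-1.0, 0.012, 0.0], [-0.0, 0.0, -1.0]]
wrist_force: [0.7, 0.0, -0.0]
gripper_width: 0.364
gripper_force: 30.0
```

>>> {"fn": "arm_command", "kwargs": {"motion": [[20,41,-9,0,0,0,-0.02],[20,41,-8,0,0,0,-0.02],[20,41,-7,0,0,0,-0.02],[20,41,-6,0,0,0,-0.02],[20,0,0,0,0,0,0]]}}

```text
time_s: 5.1
tcp_pos: [0.5978, -0.0525, 0.2215]
ee_rot: [[0.062, -0.998, -0.001], [-0.998, -0.062, -0.001], [0.001, 0.001, -1.0]]
wrist_force: [-0.3, 0.1, -1.1]
gripper_width: 0.36
gripper_force: 30.0
```

>>> {"fn": "arm_command", "kwargs": {"motion": [[20,-5,0,30,0,0,0],[20,0,0,41,0,0,0],[20,0,0,41,0,0,0],[20,0,0,41,0,0,0],[20,0,0,21,0,0,0],[20,0,0,14,0,0,0],[38,0,0,0,0,0,0],[38,0,0,0,0,0,0]]}}

```text
time_s: 5.9
tcp_pos: [0.5984, -0.043, 0.0351]
ee_rot: [[0.068, -0.998, 0.002], [-0.998, -0.068, 0.0], [0.0, -0.002, -1.0]]
wrist_force: [0.2, 0.2, 0.3]
gripper_width: 0.425
gripper_force: 0.0
```

>>> {"fn": "arm_command", "kwargs": {"motion": [[38,0,0,-26,0,0,0],[38,0,0,-26,0,0,0],[0,0,11,0,0,0,0],[0,0,12,0,0,0,0],[0,0,11,0,0,0,0],[0,0,0,0,0,0,0],[0,0,0,0,0,0,0]]}}

```text
time_s: 6.6
tcp_pos: [0.5639, -0.0455, 0.0866]
ee_rot: [[0.067, -0.998, 0.001], [-0.998, -0.067, 0.0], [0.0, -0.001, -1.0]]
wrist_force: [0.6, -0.0, -0.0]
gripper_width: 0.072
gripper_force: 0.0
```

```bash
python3 -c "
from h import *
snap('wrist','w1');s=sense();print(s['tcp_pos'],st(-.083,-.014,.085),s['gripper_width'],s['wrist_force'])"
```

```text
[ 0.5641657  -0.04545485  0.08642684] (np.float64(0.5645115687146605), np.float64(-0.04925434877566122), 0.085) 0.0427389205107562 [-0.03680047  0.24208954 -0.80852854]
```

View pics/w1.png

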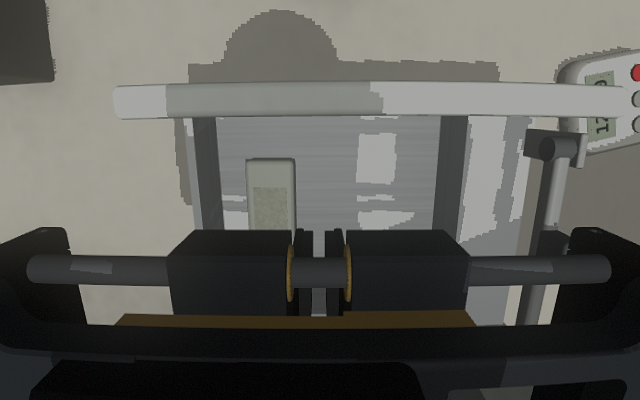

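The wrist view shows the mailer lying flat in the drawer near the far wall (around (270,195)), with the stay on the right at about (550,230). Next I push it to the wall.

>>> {"fn": "arm_command", "kwargs": {"motion": [[0,0,0,25,0,0,0],[0,0,0,35,0,0,0],[0,0,-7,0,0,0,0],[0,0,-8,0,0,0,0],[0,0,-8,0,0,0,0],[0,0,-3,0,0,0,0]]}}

```text
time_s: 7.25
tcp_pos: [0.592, -0.0436, 0.0275]
ee_rot: [[0.067, -0.998, 0.004], [-0.998, -0.067, 0.0], [-0.0, -0.004, -1.0]]
wrist_force: [-0.2, 0.2, 0.7]
gripper_width: 0.008
gripper_force: 0.2
```

```bash
python3 -c "
from h import *
plan([(st(-.083,-.035,.225),SY,60),((.5564,.3472,.21),-111.6,60),((.5564,.3472,.021),-111.6,60,35)],start=(st(-.083,-.04,.026),down(SY)))
im=snap('top','top1');m=camera_model('top')
print(*mailers(im,m,[(211,189),(209,224),(401,219)],win=20),sep='\n')"
```

```text
[[60,0,1,-40,0,0,0],[60,0,1,-40,0,0,0],[60,0,1,-40,0,0,0],[60,0,1,-39,0,0,0],[60,0,1,-40,0,0,0],[60,-40,0,2,0,0,0.044],[60,-40,2,1,0,0,0.045],[60,-39,4,2,0,0,0.044]]
[[60,-39,5,1,0,0,0.045],[60,-39,7,2,0,0,0.044],[60,-39,9,1,0,0,0.045],[60,-38,11,2,0,0,0.044],[60,-37,12,1,0,0,0.045],[60,-37,14,2,0,0,0.044],[60,-36.5,16.1,1,0,0,0.045],[60,0,0,32,0,0,0]]
[[60,0,0,31,0,0,0],[60,0,0,32,0,0,0],[60,0,0,31,0,0,0],[60,0,0,32,0,0,0],[60,0,0,31,0,0,0]]
(0.5568, 0.3476, 86, 33, 68.9, 92.0)
(0.4461, 0.3544, 86, 34, -72.2, 92.0)
(0.4554, -0.2457, 81, 32, -85.6, 96.0)
```

>>> {"fn": "arm_command", "kwargs": {"motion": [[0,0,3,-40,0,0,0],[60,0,1,-40,0,0,0],[60,0,1,-40,0,0,0],[60,0,1,-40,0,0,0],[60,0,0,-39,0,0,0],[60,-37,0,2,0,0,0.044],[60,-39,2,1,0,0,0.045],[60,-39,4,2,0,0,0.044]]}}

```text
time_s: 8.1
tcp_pos: [0.5749, 0.0717, 0.2217]
ee_rot: [[-0.069, -0.998, 0.003], [-0.998, 0.069, 0.001], [-0.001, -0.003, -1.0]]
wrist_force: [0.3, 0.0, 0.1]
gripper_width: 0.555
gripper_force: 0.0
```

>>> {"fn": "arm_command", "kwargs": {"motion": [[60,-39,5,1,0,0,0.045],[60,-39,7,2,0,0,0.044],[60,-39,9,1,0,0,0.045],[60,-38,11,2,0,0,0.044],[60,-37,12,1,0,0,0.045],[60,-37,14,2,0,0,0.044],[60,-36.5,16,1,0,0,0.045],[60,0,0,32,0,0,0]]}}

```text
time_s: 8.9
tcp_pos: [0.557, 0.3532, 0.1829]
ee_rot: [[-0.365, -0.931, 0.01], [-0.931, 0.365, 0.008], [-0.011, -0.006, -1.0]]
wrist_force: [-0.4, 0.4, 0.6]
gripper_width: 0.688
gripper_force: 0.0
```

>>> {"fn": "arm_command", "kwargs": {"motion": [[60,0,0,31,0,0,0],[60,0,0,32,0,0,0],[60,0,0,31,0,0,0],[60,0,0,0,0,0,0]]}}

```text
time_s: 9.3
tcp_pos: [0.5525, 0.3448, 0.0799]
ee_rot: [[-0.37, -0.929, -0.007], [-0.929, 0.37, -0.006], [0.008, 0.005, -1.0]]
wrist_force: [-0.5, -1.5, -0.7]
gripper_width: 0.694
gripper_force: 0.0
```

```bash
python3 -c "
from h import *
print(sense()['tcp_pos'])
plan([((.5564,.3472,.020),-111.6,60,25),('hold',5,20)])
im=snap('top');im=snap('wrist','w2')"
```

```text
[0.5525019  0.34478543 0.07993605]
[[60,-1,-1,20,0,-0.003,0],[60,-2,-1,20,0,0,0],[60,-1,-1,19.9,0.005,-0.005,0],[20,0,0,0,0,0,0],[20,0,0,0,0,0,0],[20,0,0,0,0,0,0],[20,0,0,0,0,0,0],[20,0,0,0,0,0,0]]
```

View pics/w2.png

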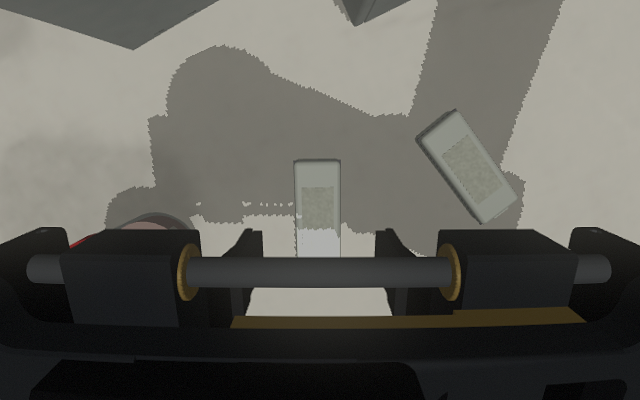

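The mailer is centred between the open fingers at about (317,210), and the cup lies under the gripper body's left end. I'll grip high to stay clear of the cup.

>>> {"fn": "arm_command", "kwargs": {"motion": [[60,-1,-1,20,0,0,0],[60,-2,-1,20,0,0,0],[60,-1,-1,17,0,0,0],[60,0,0,2,0,0,0],[20,0,0,0,0,0,0],[20,0,0,0,0,0,0],[20,0,0,0,0,0,0],[20,0,0,0,0,0,0]]}}

```text
time_s: 10.2
tcp_pos: [0.5597, 0.3499, 0.0262]
ee_rot: [[-0.369, -0.929, 0.001], [-0.929, 0.369, 0.001], [-0.002, -0.001, -1.0]]
wrist_force: [-0.6, 0.4, -0.9]
gripper_width: 0.409
gripper_force: 0.1
```

>>> {"fn": "arm_command", "kwargs": {"motion": [[20,0,0,0,0,0,0],[20,0,0,0,0,0,0]]}}

```text
time_s: 10.4
tcp_pos: [0.5596, 0.3498, 0.0259]
ee_rot: [[-0.369, -0.93, 0.001], [-0.93, 0.369, 0.001], [-0.001, -0.001, -1.0]]
wrist_force: [-1.0, 0.1, 3.9]
gripper_width: 0.356
gripper_force: 30.0
```

```bash
python3 -c "
from h import *
s=sense();print(s['tcp_pos'],s['gripper_width'],s['gripper_force'],s['wrist_force'])
place(-.018,pre=0,dz=.002)"
```

```text
[0.55958195 0.34975784 0.02586587] 0.3559616929713608 30.00073939561844 [-1.02338118  0.06913976  3.94788547]
[[20,-0,-0,-40,0,0,0],[20,-0,-0,-40,0,0,0],[20,-0,-0,-40,0,0,0],[20,-0,-0,-40,0,0,0],[20,-0.2,-0.1,-39.1,0,0,0],[20,37,-16,-0,0,0,-0.045],[20,37,-14,-0,0,0,-0.044],[20,38,-12,-0,0,0,-0.045]]
[[20,38,-10,-0,0,0,-0.044],[20,39,-9,-0,0,0,-0.045],[20,39,-7,-0,0,0,-0.044],[20,40,-5,-0,0,0,-0.045],[20,40,-4,-0,0,0,-0.044],[20,40,-2,-0,0,0,-0.045],[20,39.7,0.7,-0.2,0,0,-0.044],[20,0,0,41,0,0,0]]
[[20,0,0,41,0,0,0],[20,0,0,40,0,0,0],[20,0,0.1,41,0,0,0],[20,0,0,13,0,0,0],[20,0.1,0,14,0,0,0],[38,0,0,0,0,0,0],[38,0,0,0,0,0,0],[40,-0,-0,-17,0,0,0]]
[[40,-0,-0,-18,0,0,0],[40,-0.1,-0,-17,0,0,0]]
```

>>> {"fn": "arm_command", "kwargs": {"motion": [[50,0,0,0,0,0,0],[50,0,0,0,0,0,0],[50,0,0,3,0,0,0],[20,0,0,2,0,0,0],[20,0,0,0,0,0,0],[20,0,0,0,0,0,0],[20,0,0,0,0,0,0],[20,0,0,0,0,0,0]]}}

```text
time_s: 11.2
tcp_pos: [0.5593, 0.3495, 0.02]
ee_rot: [[-0.369, -0.929, -0.0], [-0.929, 0.369, 0.0], [0.0, 0.0, -1.0]]
wrist_force: [1.3, -0.1, -0.4]
gripper_width: 0.361
gripper_force: 30.0
```

>>> {"fn": "arm_command", "kwargs": {"motion": [[20,0,0,-20,0,0,0],[20,0,0,-40,0,0,0],[20,0,0,-40,0,0,0],[20,0,0,-40,0,0,0],[20,0,0,-40,0,0,0],[20,0,0,-25,0,0,0],[20,0,0,0,0,0,0]]}}

```text
time_s: 11.9
tcp_pos: [0.5611, 0.3507, 0.2307]
ee_rot: [[-0.369, -0.93, 0.008], [-0.93, 0.369, 0.006], [-0.009, -0.005, -1.0]]
wrist_force: [0.4, 0.2, -0.9]
gripper_width: 0.362
gripper_force: 30.0
```

```bash
python3 -c "
from h import *
s=sense();print(s['tcp_pos'],s['gripper_width'],s['gripper_force'],s['wrist_force'])
snap('wrist','w3')
place(-.018,pre=0,dz=.002)"
```

```text
[0.56114011 0.35071212 0.23073387] 0.3617472194646578 29.999817609786987 [ 0.4256595   0.1792343  -0.87777658]
[[20,0,0,2.6,0,0.005,0],[20,37,-16,0,0,0,-0.045],[20,37,-14,0,0,0,-0.045],[20,38,-12,0,0,0,-0.044],[20,39,-10,0,0,0,-0.045],[20,39,-9,0,0,0,-0.044],[20,39,-7,0,0,0,-0.045],[20,40,-5,0,0,0,-0.044]]
[[20,40,-3,0,0,0,-0.045],[20,39,-2,0,0,0,-0.044],[20,40,-0.2,0.4,0,0,-0.045],[20,-0,0,41,0,0,0],[20,-0,0,41,0,0,0],[20,-0,0,41,0,0,0],[20,-0.1,0.3,40,0,0,0],[20,-0,0,14,0,0,0]]
[[20,-0.1,0,13,0,0,0],[38,0,0,0,0,0,0],[38,0,0,0,0,0,0],[40,0,-0,-17,0,0,0],[40,0,-0,-17,0,0,0],[40,0.1,-0.1,-18,0,0,0]]
```

>>> {"fn": "arm_command", "kwargs": {"motion": [[20,37,-16,0,0,0,-0.045],[20,37,-14,0,0,0,-0.045],[20,38,-12,0,0,0,-0.044],[20,39,-10,0,0,0,-0.045],[20,39,-9,0,0,0,-0.044],[20,39,-7,0,0,0,-0.045],[20,40,-5,0,0,0,-0.044],[20,40,-3,0,0,0,-0.045]]}}

```text
time_s: 12.75
tcp_pos: [0.5645, 0.0278, 0.2234]
ee_rot: [[-0.019, -1.0, -0.003], [-1.0, 0.019, -0.0], [0.001, 0.003, -1.0]]
wrist_force: [0.1, -0.2, -0.8]
gripper_width: 0.364
gripper_force: 30.0
```

>>> {"fn": "arm_command", "kwargs": {"motion": [[20,39,-2,0,0,0,-0.044],[20,40,0,0,0,0,-0.045],[20,0,0,0,0,0,0],[20,0,0,0,0,0,0]]}}

```text
time_s: 13.15
tcp_pos: [0.5668, -0.0505, 0.2235]
ee_rot: [[0.065, -0.998, -0.003], [-0.998, -0.065, 0.0], [-0.0, 0.003, -1.0]]
wrist_force: [-0.4, 0.1, -0.6]
gripper_width: 0.36
gripper_force: 30.0
```

```bash
python3 -c "
from h import *
s=sense();print(s['tcp_pos'],s['gripper_width'],s['ee_rot'])
place(-.018,pre=0,dz=.002)"
```

```text
[ 0.56684955 -0.05049497  0.22347487] 0.36022648796625506 [[ 6.54602157e-02 -9.97850788e-01 -2.96074270e-03]
 [-9.97855160e-01 -6.54605166e-02  4.73656802e-06]
 [-1.98538135e-04  2.95408232e-03 -9.99995617e-01]]
[[20,-0,0,-1.5,0.003,0,0],[20,-1.4,-1.7,-0,0,0,0],[20,0,-0,41,0,0,0],[20,0,-0,41,0,0,0],[20,0,-0,40,0,0,0],[20,0,-0,41,0,0,0],[20,0,-0,13,0,0,0],[20,0,-0,14,0,0,0]]
[[38,0,0,0,0,0,0],[38,0,0,0,0,0,0],[40,0,-0,-17,0,0,0],[40,0,-0,-18,0,0,0],[40,0,-0,-17,0,0,0]]
```

>>> {"fn": "arm_command", "kwargs": {"motion": [[20,-1,-1.5,40,0,0,0],[20,0,0,41,0,0,0],[20,0,0,40,0,0,0],[20,0,0,41,0,0,0],[20,0,0,18,0,0,0],[20,0,0,9,0,0,0],[38,0,0,0,0,0,0],[38,0,0,0,0,0,0]]}}

```text
time_s: 13.95
tcp_pos: [0.57, -0.0478, 0.037]
ee_rot: [[0.069, -0.998, 0.002], [-0.998, -0.069, 0.0], [0.0, -0.002, -1.0]]
wrist_force: [-1.1, 0.5, 0.2]
gripper_width: 0.419
gripper_force: 0.1
```

>>> {"fn": "arm_command", "kwargs": {"motion": [[38,0,0,0,0,0,0],[40,0,0,-17,0,0,0],[40,0,0,-25,0,0,0],[40,0,0,-40,0,0,0],[40,0,0,-40,0,0,0],[60,0,0,-40,0,0,0],[60,0,0,-27,0,0,0],[60,0,0,0,0,0,0]]}}

```text
time_s: 14.75
tcp_pos: [0.5719, -0.0484, 0.2319]
ee_rot: [[0.069, -0.998, 0.013], [-0.998, -0.069, 0.001], [-0.0, -0.013, -1.0]]
wrist_force: [1.0, 0.5, -0.3]
gripper_width: 0.636
gripper_force: 0.0
```

```bash
python3 -c "
from h import *
im=snap('top');m=camera_model('top');snap('wrist','w4')
r=mailers(im,m,[(209,224),(401,219)],win=20);print(*r,sep='\n')
s=sense();print(s['tcp_pos'],s['wrist_force'])
x,y,_,_,a,_=r[0]
plan([((x,y,.22),a,60),((x,y,.018),a,60,35),('hold',6,20)])"
```

```text
(0.4466, 0.3546, 86, 33, -72.2, 92.0)
(0.4702, -0.222, 78, 31, -85.6, 96.0)
[ 0.56919376 -0.04829231  0.22662859] [-0.39819363  1.00459944  0.46639439]
[[60,-41,10,1,0,0,-0.024],[60,-41,8,1,0,0,-0.024],[60,-41,8,1,0,0,-0.024],[60,-42,6,1,0,0,-0.024],[60,-42,6,0,0,0,-0.024],[60,-42,4,1,0,0,-0.025],[60,-42,4,0,0,0,-0.024],[60,-42,2,1,0,0,-0.025]]
[[60,-42,1,0,0,0,-0.024],[60,-42.1,0.9,0.7,-0.003,0,-0.025],[60,0,0,34,0,0,0],[60,0,0,34,0,0,0],[60,0,0,34,0,0,0],[60,0,0,33,0,0,0],[60,0,0,34,0,0,0],[60,0,0.1,33,0,0,0]]
[[20,0,0,0,0,0,0],[20,0,0,0,0,0,0],[20,0,0,0,0,0,0],[20,0,0,0,0,0,0],[20,0,0,0,0,0,0],[20,0,0,0,0,0,0]]
```

View pics/w4.png

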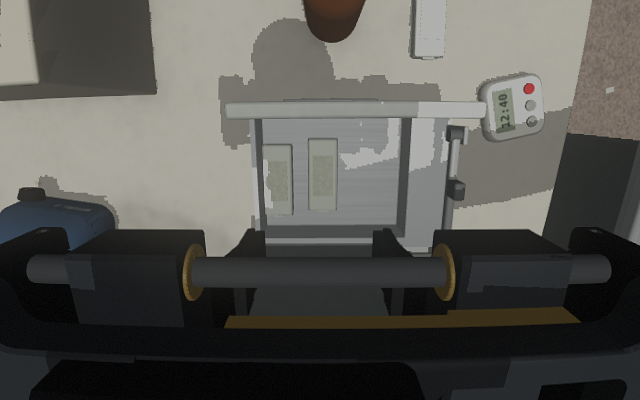

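Two mailers lie in the drawer side by side at about (278,180) and (323,174). The right-hand mailer has been knocked to about (0.470, -0.222).

>>> {"fn": "arm_command", "kwargs": {"motion": [[60,-41,10,1,0,0,-0.024],[60,-41,8,1,0,0,-0.024],[60,-41,8,1,0,0,-0.024],[60,-42,6,1,0,0,-0.024],[60,-42,6,0,0,0,-0.024],[60,-42,4,1,0,0,-0.025],[60,-42,4,0,0,0,-0.024],[60,-42,2,1,0,0,-0.025]]}}

```text
time_s: 15.65
tcp_pos: [0.4696, 0.275, 0.2179]
ee_rot: [[0.26, -0.966, -0.002], [-0.966, -0.26, -0.001], [0.001, 0.002, -1.0]]
wrist_force: [1.4, 0.3, 0.4]
gripper_width: 0.689
gripper_force: 0.0
```

>>> {"fn": "arm_command", "kwargs": {"motion": [[60,-42,1,0,0,0,-0.024],[60,-42,1,0.5,0,0,-0.025],[60,0,0,34,0,0,0],[60,0,0,34,0,0,0],[60,0,0,34,0,0,0],[60,0,0,0,0,0,0]]}}

```text
time_s: 16.25
tcp_pos: [0.4432, 0.3509, 0.1107]
ee_rot: [[0.305, -0.952, -0.009], [-0.952, -0.305, -0.01], [0.007, 0.012, -1.0]]
wrist_force: [-1.2, 0.8, -0.5]
gripper_width: 0.69
gripper_force: 0.0
```

```bash
python3 -c "
from h import *
s=sense();print(s['tcp_pos'],s['wrist_force'])
plan([((.4466,.3546,.019),-72.2,60,35),('hold',6,20)])"
```

```text
[0.44317534 0.35086005 0.11069006] [-1.19522735  0.82446244 -0.47728512]
[[60,-1,-2,31,0.004,0,0],[60,-1,-2,30,0.004,-0.003,0],[60,-1,-1.1,30.6,0.004,-0.004,0],[20,0,0,0,0,0,0],[20,0,0,0,0,0,0],[20,0,0,0,0,0,0],[20,0,0,0,0,0,0],[20,0,0,0,0,0,0]]
[[20,0,0,0,0,0,0]]
```

>>> {"fn": "arm_command", "kwargs": {"motion": [[60,0,0,35,0,0,0],[60,0,0,35,0,0,0],[60,0,0,26,0,0,0],[20,0,0,0,0,0,0],[20,0,0,0,0,0,0],[20,0,0,0,0,0,0],[20,0,0,0,0,0,0],[20,0,0,0,0,0,0]]}}

```text
time_s: 17.05
tcp_pos: [0.4469, 0.355, 0.0223]
ee_rot: [[0.306, -0.952, 0.002], [-0.952, -0.306, 0.002], [-0.002, -0.002, -1.0]]
wrist_force: [-1.1, 0.6, 3.8]
gripper_width: 0.36
gripper_force: 30.0
```

>>> {"fn": "arm_command", "kwargs": {"motion": [[20,0,0,0,0,0,0]]}}

```text
time_s: 17.15
tcp_pos: [0.447, 0.3551, 0.0223]
ee_rot: [[0.307, -0.952, 0.002], [-0.952, -0.307, 0.002], [-0.001, -0.002, -1.0]]
wrist_force: [-1.5, -0.2, 5.5]
gripper_width: 0.362
gripper_force: 30.0
```

>>> {"fn": "arm_command", "kwargs": {"motion": [[20,0,0,-20,0,0,0],[20,0,0,-40,0,0,0],[20,0,0,-40,0,0,0],[20,0,0,-40,0,0,0],[20,0,0,-40,0,0,0],[20,0,0,-35,0,0,0],[20,0,0,0,0,0,0],[20,0,0,0,0,0,0]]}}

```text
time_s: 17.95
tcp_pos: [0.4462, 0.3543, 0.2364]
ee_rot: [[0.306, -0.952, 0.001], [-0.952, -0.306, 0.002], [-0.002, -0.001, -1.0]]
wrist_force: [0.0, -1.1, -0.8]
gripper_width: 0.362
gripper_force: 30.0
```

```bash
python3 -c "
from h import *
s=sense();print(s['tcp_pos'],s['gripper_width'])
place(-.049,push=(-.012,-.035),pre=0,dz=.021,up=.24)"
```

```text
[0.44617872 0.35433125 0.23639948] 0.36246115260914263
[[20,-0,-0,-3.6,0,0,0],[20,39,-2,-0,0,0,0.022],[20,39,-3,-0,0,0,0.022],[20,39,-4,-0,0,0,0.022],[20,39,-5,-0,0,0,0.022],[20,39,-5,-0,0,0,0.022],[20,38,-6,-0,0,0,0.022],[20,38,-7,-0,0,0,0.022]]
[[20,38,-8,-0,0,0,0.022],[20,38,-9,-0,0,0,0.022],[20,38,-10,-0,0,0,0.022],[20,37.6,-11,-0.7,0,0,0.023],[20,0,0,40,0,0,0],[20,0,0,40,0,0,0],[20,0,0,39,0,0,0],[20,0.3,0.1,40,0,0,0]]
[[20,0,0,13,0,0,0],[20,0.1,0,14,0,0,0],[38,0,0,0,0,0,0],[38,0,0,0,0,0,0],[38,-0,-0,-26,0,0,0],[38,-0.1,-0,-26,0,0,0],[0,-0,9,-0,0,0,0],[0,-0,9,-0,0,0,0]]
[[0,-0,9,-0,0,0,0],[0,-0,10,-0.1,0,0,0],[0,0,0,20,0,0,0],[0,0,0,20,0,0,0],[0,0.1,0,19,0,0,0],[0,0,-8,0,0,0,0],[0,0,-7,0,0,0,0],[0,0,-8,0.1,0,0,0]]
```

>>> {"fn": "arm_command", "kwargs": {"motion": [[20,39,-2,0,0,0,0.022],[20,39,-3,0,0,0,0.022],[20,39,-4,0,0,0,0.022],[20,39,-5,0,0,0,0.022],[20,39,-5,0,0,0,0.022],[20,38,-6,0,0,0,0.022],[20,38,-7,0,0,0,0.022],[20,38,-8,0,0,0,0.022]]}}

```text
time_s: 18.75
tcp_pos: [0.5564, 0.0609, 0.2336]
ee_rot: [[0.134, -0.991, -0.004], [-0.991, -0.134, -0.001], [0.0, 0.004, -1.0]]
wrist_force: [0.0, -0.3, -0.0]
gripper_width: 0.36
gripper_force: 30.0
```

>>> {"fn": "arm_command", "kwargs": {"motion": [[20,38,-9,0,0,0,0.022],[20,38,-10,0,0,0,0.022],[20,37.5,-11,0,0,0,0.023],[20,0,0,0,0,0,0],[20,0,0,0,0,0,0]]}}

```text
time_s: 19.25
tcp_pos: [0.5989, -0.0476, 0.2333]
ee_rot: [[0.066, -0.998, -0.004], [-0.998, -0.066, -0.0], [-0.0, 0.004, -1.0]]
wrist_force: [-1.1, 0.4, -0.0]
gripper_width: 0.362
gripper_force: 30.0
```

```bash
python3 -c "
from h import *
s=sense();print(s['tcp_pos'],s['gripper_width'],st(-.083,-.049,.056))"
```

```text
[ 0.59887185 -0.04760088  0.23331723] 0.3615061296704716 (np.float64(0.5994312984480812), np.float64(-0.046885282431117115), 0.056)
```

>>> {"fn": "arm_command", "kwargs": {"motion": [[20,0,0,40,0,0,0],[20,0,0,40,0,0,0],[20,0,0,40,0,0,0],[20,0,0,35,0,0,0],[20,0,0,14,0,0,0],[20,0,0,10,0,0,0],[38,0,0,0,0,0,0],[38,0,0,0,0,0,0]]}}

```text
time_s: 20.05
tcp_pos: [0.6003, -0.046, 0.0572]
ee_rot: [[0.069, -0.998, 0.001], [-0.998, -0.069, 0.0], [-0.0, -0.001, -1.0]]
wrist_force: [0.0, -0.2, -0.4]
gripper_width: 0.418
gripper_force: 0.0
```

>>> {"fn": "arm_command", "kwargs": {"motion": [[38,0,0,0,0,0,0],[38,0,0,-26,0,0,0],[38,0,0,-26,0,0,0],[0,0,9,0,0,0,0],[0,0,9,0,0,0,0],[0,0,9,0,0,0,0],[0,0,10,0,0,0,0],[0,0,0,0,0,0,0]]}}

```text
time_s: 20.85
tcp_pos: [0.5607, -0.0495, 0.1079]
ee_rot: [[0.068, -0.998, -0.003], [-0.998, -0.068, -0.0], [-0.0, 0.003, -1.0]]
wrist_force: [1.1, 0.4, 0.1]
gripper_width: 0.071
gripper_force: 0.0
```

>>> {"fn": "arm_command", "kwargs": {"motion": [[0,0,0,25,0,0,0],[0,0,0,32,0,0,0],[0,0,-7,0,0,0,0],[0,0,-8,0,0,0,0],[0,0,-7,0,0,0,0],[0,0,-2,0,0,0,0]]}}

```text
time_s: 21.45
tcp_pos: [0.5891, -0.0474, 0.053]
ee_rot: [[0.068, -0.998, 0.004], [-0.998, -0.068, 0.0], [-0.0, -0.004, -1.0]]
wrist_force: [-0.1, -0.6, 0.2]
gripper_width: 0.0
gripper_force: 0.2
```

>>> {"fn": "arm_command", "kwargs": {"motion": [[0,0,2,-40,0,0,0],[0,0,0,-40,0,0,0],[60,0,0,-40,0,0,0],[60,0,0,-50,0,0,0],[60,0,0,0,0,0,0]]}}

```text
time_s: 21.95
tcp_pos: [0.5894, -0.0479, 0.2314]
ee_rot: [[0.069, -0.997, 0.019], [-0.998, -0.069, 0.0], [0.001, -0.019, -1.0]]
wrist_force: [1.3, 0.8, 0.5]
gripper_width: 0.196
gripper_force: 0.0
```

```bash
python3 -c "
from h import *
im=snap('top');m=camera_model('top');snap('wrist','w5')
r=mailers(im,m,[proj(m,(.4702,-.222,.02))[::-1]],win=20);print(*r,sep='\n')
s=sense();print(s['tcp_pos'],s['wrist_force'])
x,y,_,_,a,_=r[0]
plan([((x,y,.19),a,60),((x,y,.018),a,60,35),('hold',6,20)])"
```

```text
(0.47, -0.22, 82, 32, -85.9, 96.0)
[ 0.58559027 -0.04757133  0.22432329] [ 0.64258019  0.73914913 -1.65676277]
[[60,33,25,7,0,0,0],[60,33,26,7,0,0,0],[60,33,25,6,0,0,0],[60,33,26,7,-0.003,0,0],[60,32.2,25.2,6.5,-0.003,0,-0.004],[60,0,-0,34,0,0,0],[60,0,-0,35,0,0,0],[60,0,-0,34,0,0,0]]
[[60,0,-0,35,0,0,0],[60,0.2,-0.1,34,0,0,0],[20,0,0,0,0,0,0],[20,0,0,0,0,0,0],[20,0,0,0,0,0,0],[20,0,0,0,0,0,0],[20,0,0,0,0,0,0],[20,0,0,0,0,0,0]]
```

View pics/w5.png

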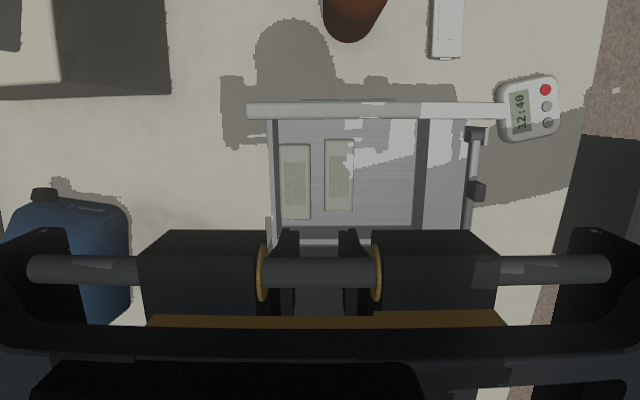

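The third mailer lies on the left one at about (295,180), with the second at (340,175). A brown bottle stands close behind the last mailer, so I measure it before descending.

```bash
python3 -c "
from h import *
m=camera_model('top');im=snap('top','top2')
sub=im[150:240,370:450];cv2.imwrite('pics/b.png',cv2.resize(sub,None,fx=7,fy=6.6,interpolation=2)[:,:,::-1])
"
```

```text
(no output)
```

View pics/b.png

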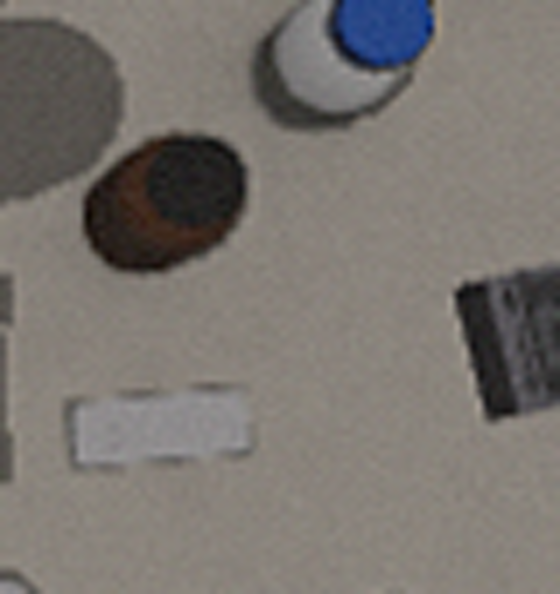

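The bottle base is about 0.10 m behind the mailer, so a gripper body across the mailer's width would hit it. I'll first draw the mailer about 40 mm toward the robot with the fingertips, gripper turned a quarter and tilted 10°.

```bash
cat >> h.py <<'E'
def Rt(yaw,deg): # tilt about tool y
    return down(yaw)@Ro.from_rotvec([0,np.radians(deg),0]).as_matrix()
E
python3 -c "
from h import *
m=camera_model('top')
print(onz(m,(177.6,398.1),.15),onz(m,(181.8,390.7),0))
R=Rt(-180,-10);print(R.round(2).tolist())
p=(.505,-.238)
plan([((*p,.23),R,40),((*p,.09),R,40,40),((*p,.018),R,40,25),('hold',1,40)])
print();plan([((.463,-.238,.018),R,40,8),((.463,-.238,.12),R,40,30)],start=((*p,.018),R))"
```

```text
[ 0.56846161 -0.21637381  0.15      ] [ 0.57553156 -0.22151115  0.        ]
[[-0.98, -0.0, 0.17], [-0.0, 1.0, 0.0], [-0.17, 0.0, -0.98]]
[[40,15,8,-1,0.012,-0.011,0.136],[40,16,5,-1,0.012,-0.011,0.136],[40,17,3,-1,0.012,-0.011,0.136],[40,17,1,-1,0.012,-0.011,0.136],[40,17,-1,-2,0.012,-0.011,0.136],[40,17,-4,-2,0.012,-0.011,0.136],[40,16,-6,-2,0.012,-0.011,0.136],[40,15,-8,-2,0.012,-0.011,0.136]]
[[40,14,-10,-2,0.012,-0.011,0.136],[40,12,-12,-2,0.012,-0.011,0.137],[40,11,-14,-1,0.012,-0.01,0.136],[40,8.4,-14.8,-1.9,0.011,-0.011,0.137],[40,6,0,34,0,0,0],[40,6,0,35,0,0,0],[40,6,0,34,0,0,0],[40,6.3,0,34.9,0,0,0]]
[[40,4,0,24,0,0,0],[40,4,0,23,0,0,0],[40,4.5,0,23.9,0,0,0],[40,0,0,0,0,0,0]]

[[40,7,0,-1,0,0,0],[40,7,0,-1,0,0,0],[40,7,0,-1,0,0,0],[40,7,0,-1,0,0,0],[40,7,0,-2,0,0,0],[40,6.4,0,-1.3,0,0,0],[40,-4,-0,-25,0,0,0],[40,-5,-0,-25,0,0,0]]
[[40,-4,0,-25,0,0,0],[40,-4.8,-0,-25.4,0,0,0]]
```

>>> {"fn": "arm_command", "kwargs": {"motion": [[40,15,8,-1,0.012,-0.011,0.136],[40,16,5,-1,0.012,-0.011,0.136],[40,17,3,-1,0.012,-0.011,0.136],[40,17,1,-1,0.012,-0.011,0.136],[40,17,-1,-2,0.012,-0.011,0.136],[40,17,-4,-2,0.012,-0.011,0.136],[40,16,-6,-2,0.012,-0.011,0.136],[40,15,-8,-2,0.012,-0.011,0.136]]}}

```text
time_s: 22.9
tcp_pos: [0.5306, -0.1748, 0.2261]
ee_rot: [[-0.849, -0.515, 0.117], [-0.515, 0.857, 0.033], [-0.117, -0.032, -0.993]]
wrist_force: [-0.0, 0.1, 0.1]
gripper_width: 0.459
gripper_force: 0.0
```

>>> {"fn": "arm_command", "kwargs": {"motion": [[40,14,-10,-2,0.012,-0.011,0.136],[40,12,-12,-2,0.012,-0.011,0.137],[40,11,-14,-1,0.012,-0.01,0.136],[40,8.5,-15,-2,0.011,-0.011,0.137],[40,0,0,0,0,0,0],[40,0,0,0,0,0,0]]}}

```text
time_s: 23.5
tcp_pos: [0.5046, -0.2383, 0.2285]
ee_rot: [[-0.985, -0.002, 0.17], [-0.002, 1.0, -0.0], [-0.17, -0.0, -0.985]]
wrist_force: [-0.1, 0.0, 0.2]
gripper_width: 0.463
gripper_force: 0.0
```

```bash
python3 -c "
from h import *
s=sense();print(s['tcp_pos'],np.round(s['ee_rot'],3).tolist(),s['joints'])
R=Rt(-180,-10)
p=(.505,-.238)
plan([((*p,.09),R,40,40),((*p,.018),R,40,25),('hold',1,40)])"
```

```text
[ 0.50459261 -0.23834103  0.2285186 ] [[-0.985, -0.002, 0.17], [-0.002, 1.0, -0.0], [-0.17, -0.0, -0.985]] [ -9.55231184  11.36560074 -14.92360317  -1.99292358 -54.05754126
 -79.31753407]
[[40,6,0,34,0,0,0],[40,6,0,34,0,0,0],[40,6,0,34,0,0,0],[40,5.2,0.4,34.6,0,-0.003,0],[40,4,0,24,0,0,0],[40,4,0,23,0,0,0],[40,4.5,0,23.9,0,0,0],[40,0,0,0,0,0,0]]
```

>>> {"fn": "arm_command", "kwargs": {"motion": [[40,6,0,34,0,0,0],[40,6,0,34,0,0,0],[40,6,0,34,0,0,0],[40,5.5,0,34,0,0,0],[40,4,0,24,0,0,0],[40,4,0,23,0,0,0],[40,4,0,22,0,0,0],[40,0,0,0,0,0,0]]}}

```text
time_s: 24.3
tcp_pos: [0.5034, -0.2373, 0.018]
ee_rot: [[-0.986, -0.002, 0.165], [-0.002, 1.0, 0.001], [-0.165, 0.001, -0.986]]
wrist_force: [-1.0, 0.0, -0.1]
gripper_width: 0.462
gripper_force: 0.0
```

>>> {"fn": "arm_command", "kwargs": {"motion": [[40,7,0,-1,0,0,0],[40,7,0,-1,0,0,0],[40,7,0,-1,0,0,0],[40,7,0,-1,0,0,0],[40,7,0,-2,0,0,0],[40,6.5,0,-1,0,0,0],[40,-4,0,-25,0,0,0],[40,-5,0,-25,0,0,0]]}}

```text
time_s: 25.1
tcp_pos: [0.462, -0.2384, 0.0719]
ee_rot: [[-0.986, 0.0, 0.169], [0.0, 1.0, -0.0], [-0.169, -0.0, -0.986]]
wrist_force: [0.1, -0.4, -0.0]
gripper_width: 0.461
gripper_force: 0.0
```

>>> {"fn": "arm_command", "kwargs": {"motion": [[60,-4,0,-25,0,0,0],[60,-5,0,-35,0,0,0],[60,-5,0,-35,0,0,0],[60,-2,0,-15,0,0,0],[60,0,0,0,0,0,0]]}}

```text
time_s: 25.6
tcp_pos: [0.4613, -0.2388, 0.1861]
ee_rot: [[-0.984, -0.0, 0.178], [-0.001, 1.0, -0.002], [-0.178, -0.002, -0.984]]
wrist_force: [-0.2, 0.1, -0.4]
gripper_width: 0.683
gripper_force: 0.0
```

```bash
python3 -c "
from h import *
im=snap('top','top3');m=camera_model('top')
r=mailers(im,m,[proj(m,(.44,-.222,.02))[::-1]],win=20);print(*r,sep='\n')
print('stand/key',[(n,round(d['p'],2),onz(m,d['location'],.131).round(3)) for n in ('key_handle','timer','flask') for d in find_in(n,'top')[:1]])
s=sense();print(s['tcp_pos'],s['wrist_force'])
x,y,_,_,a,_=r[0]
a=a if a<0 else a-180
plan([((x,y,.17),a,60),((x,y,.03),a,60,40),((x,y,.018),a,60,12),('hold',6,20)])"
```

```text
(0.3877, -0.1909, 16, 12, 89.2, 96.0)
stand/key [('key_handle', 0.75, array([ 0.503, -0.402,  0.131]))]
[ 0.45932072 -0.23814972  0.1816077 ] [-0.16835549 -0.7749275   0.41141443]
[[60,7,4,-0,-0.012,0.012,-0.141],[60,6,5,0,-0.012,0.012,-0.141],[60,5,6,0,-0.012,0.012,-0.141],[60,4,7,0,-0.012,0.012,-0.141],[60,3,7,1,-0.012,0.012,-0.141],[60,2,8,1,-0.012,0.012,-0.141],[60,1,8,1,-0.012,0.012,-0.141],[60,0,8,1,-0.012,0.013,-0.141]]
[[60,-1,8,1,-0.012,0.012,-0.142],[60,-2,7,0,-0.013,0.012,-0.141],[60,-2.5,6.9,0.9,-0.012,0.013,-0.142],[60,-0,0,35,0,0,0],[60,-0,0,35,0,0,0],[60,-0,0,35,0,0,0],[60,-0.1,0,35,0,0,0],[60,0,0,12,0,0,0]]
[[20,0,0,0,0,0,0],[20,0,0,0,0,0,0],[20,0,0,0,0,0,0],[20,0,0,0,0,0,0],[20,0,0,0,0,0,0],[20,0,0,0,0,0,0]]
```

```bash
python3 -c "
from h import *
plan([((.50,-.10,.225),SY,60)])"
```

```text
[[60,-4,12,-3,-0.012,0.011,-0.136],[60,-5,11,-3,-0.012,0.011,-0.136],[60,-7,10,-3,-0.012,0.011,-0.136],[60,-8,9,-3,-0.011,0.011,-0.136],[60,-9,8,-3,-0.012,0.011,-0.136],[60,-10,7,-3,-0.011,0.011,-0.136],[60,-11,5,-3,-0.011,0.011,-0.136],[60,-12,4,-3,-0.012,0.011,-0.136]]
[[60,-12,2,-3,-0.011,0.011,-0.137],[60,-12,0,-3,-0.012,0.011,-0.136],[60,-12,-1,-3,-0.011,0.011,-0.137],[60,-11.6,-2.8,-3.1,-0.012,0.01,-0.136]]
```

>>> {"fn": "arm_command", "kwargs": {"motion": [[60,-4,12,-3,-0.012,0.011,-0.136],[60,-5,11,-3,-0.012,0.011,-0.136],[60,-7,10,-3,-0.012,0.011,-0.136],[60,-8,9,-3,-0.011,0.011,-0.136],[60,-9,8,-3,-0.012,0.011,-0.136],[60,-10,7,-3,-0.011,0.011,-0.136],[60,-11,5,-3,-0.011,0.011,-0.136],[60,-12,4,-3,-0.012,0.011,-0.136]]}}

```text
time_s: 26.6
tcp_pos: [0.4861, -0.1453, 0.2114]
ee_rot: [[-0.454, -0.889, 0.052], [-0.889, 0.456, 0.032], [-0.052, -0.032, -0.998]]
wrist_force: [0.3, -0.2, -0.5]
gripper_width: 0.687
gripper_force: 0.0
```

>>> {"fn": "arm_command", "kwargs": {"motion": [[60,-12,2,-3,-0.011,0.011,-0.137],[60,-12,0,-3,-0.012,0.011,-0.136],[60,-12,-1,-3,-0.011,0.011,-0.137],[60,-11.5,-3,-3,-0.012,0.01,-0.136],[60,0,0,0,0,0,0],[60,0,0,0,0,0,0]]}}

```text
time_s: 27.2
tcp_pos: [0.5006, -0.1002, 0.2251]
ee_rot: [[0.066, -0.998, 0.0], [-0.998, -0.066, -0.001], [0.001, 0.0, -1.0]]
wrist_force: [0.1, 0.1, -0.1]
gripper_width: 0.691
gripper_force: 0.0
```

```bash
python3 -c "
from h import *
im=snap('top','top4');m=camera_model('top')
r=mailers(im,m,[proj(m,(.44,-.222,.02))[::-1]],win=20);print(*r,sep='\n')
print([(n,round(d['p'],2),onz(m,d['location'],z).round(3)) for n,z in (('key_handle',.131),('timer',.02),('flask',.06)) for d in find_in(n,'top')[:1]])
s=sense();print(s['tcp_pos'],np.round(s['ee_rot'],3).tolist())
x,y,_,_,a,_=r[0]
a=a if a<0 else a-180
plan([((x,y,.17),a,60),((x,y,.03),a,60,40),((x,y,.018),a,60,12),('hold',6,20)])"
```

```text
(0.4498, -0.2094, 101, 75, 89.2, 96.0)
[('key_handle', 0.76, array([ 0.501, -0.406,  0.131])), ('timer', 0.6, array([ 0.368, -0.144,  0.02 ])), ('flask', 0.83, array([ 0.353, -0.314,  0.06 ]))]
[ 0.50074157 -0.10080451  0.22604027] [[0.066, -0.998, 0.002], [-0.998, -0.066, -0.001], [0.001, -0.002, -1.0]]
[[60,26,15,14,0,0,0.02],[60,27,14,14,0,0,0.02],[60,27,13,14,0,0,0.02],[60,26.6,12.9,14,0,0,0.02],[60,-0,0,35,0,0,0],[60,-0,0,35,0,0,0],[60,-0,0,35,0,0,0],[60,-0.1,0.3,35,0,0,0]]
[[60,-0,0,12,0,0,0],[20,0,0,0,0,0,0],[20,0,0,0,0,0,0],[20,0,0,0,0,0,0],[20,0,0,0,0,0,0],[20,0,0,0,0,0,0],[20,0,0,0,0,0,0]]
```

```bash
python3 -c "
from h import *
m=camera_model('wrist');im=snap('wrist','w6')
print([(round(d['p'],2),np.round(d['location']),onz(m,d['location'],.02).round(4)) for d in find_in('mailer0_c','wrist')[:4]],proj(m,(.437,-.22,.02)))
m=camera_model('scene');ims=snap('scene');rc=proj(m,(.437,-.22,.02));print(mailers(ims,m,[rc[::-1]],win=17))
print([(round(d['p'],2),np.round(d['location']),onz(m,d['location'],.02).round(4)) for d in find_in('mailer0_c','scene')[:4]])
r,c=map(int,rc)
a=cv2.resize(ims[r-30:r+30,c-30:c+30],None,fx=6,fy=6)[:,:,::-1];im2=np.zeros((400,640+360,3),np.uint8);im2[:,:640]=im[:,:,::-1];im2[:360,640:]=a
cv2.imwrite('pics/w6c.png',cv2.resize(im2,(800,320)))
"
```

```text
[(0.56, array([217., 212.]), array([ 0.6216, -0.0454,  0.02  ]))] [ 69.98267995 385.96347262]
[(0.4242, -0.2299, 102, 50, 80.3, 100.0)]
[(0.59, array([213., 357.]), array([ 0.6276, -0.0199,  0.02  ]))]
```

View pics/w6c.png

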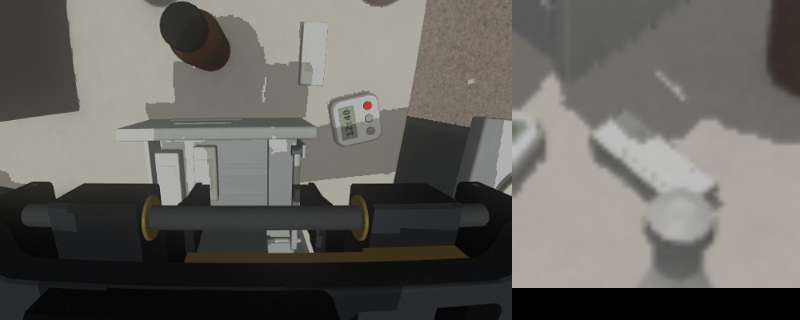

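The wrist view shows the mailer clear of the bottle, corners at about (380,28), (409,30), (405,106) and (376,104) full-frame.

```bash
python3 -c "
from h import *
m=camera_model('wrist')
P=np.array([onz(m,(r,c),.02)[:2] for c,r in [(380,27.5),(409,30),(405,106),(376,104)]]);print(P.round(3).tolist())
x,y=P.mean(0);v=P[0]+P[1]-P[2]-P[3];a=np.degrees(np.arctan2(v[1],v[0]));print(x,y,a)
plan([((x,y,.17),a,60),((x,y,.03),a,60,40),((x,y,.018),a,60,12),('hold',6,20)])"
```

```text
[[0.448, -0.261], [0.418, -0.261], [0.413, -0.185], [0.444, -0.185]]
0.43084551705276986 -0.22288136892282373 -86.70833004006238
[[60,29,20,14,0,0,0],[60,29,19,14,0,0,0.003],[60,30,20,14,0,0,0.003],[60,29.4,19.1,14.4,-0.003,0,0.004],[60,-0,-0,35,0,0,0],[60,-0,-0,35,0,0,0],[60,-0,-0,35,0,0,0],[60,-0.1,-0,35,0,0,0]]
[[60,-0,-0,12,0,0,0],[20,0,0,0,0,0,0],[20,0,0,0,0,0,0],[20,0,0,0,0,0,0],[20,0,0,0,0,0,0],[20,0,0,0,0,0,0],[20,0,0,0,0,0,0]]
```

>>> {"fn": "arm_command", "kwargs": {"motion": [[60,29,20,14,0,0,0],[60,29,19,14,0,0,0.003],[60,30,20,14,0,0,0.003],[60,29.5,19,14,0,0,0.004],[60,0,0,35,0,0,0],[60,0,0,35,0,0,0],[60,0,0,35,0,0,0],[60,0,0,35,0,0,0]]}}

```text
time_s: 28.4
tcp_pos: [0.4318, -0.2232, 0.0296]
ee_rot: [[0.057, -0.998, 0.004], [-0.998, -0.057, -0.001], [0.001, -0.004, -1.0]]
wrist_force: [0.5, -0.3, -0.0]
gripper_width: 0.692
gripper_force: 0.0
```

>>> {"fn": "arm_command", "kwargs": {"motion": [[60,0,0,13,0,0,0],[20,0,0,0,0,0,0],[20,0,0,0,0,0,0],[20,0,0,0,0,0,0],[20,0,0,0,0,0,0],[20,0,0,0,0,0,0],[20,0,0,0,0,0,0]]}}

```text
time_s: 29.1
tcp_pos: [0.4324, -0.223, 0.0185]
ee_rot: [[0.058, -0.998, 0.005], [-0.998, -0.058, -0.001], [0.002, -0.005, -1.0]]
wrist_force: [-0.2, 1.0, 5.7]
gripper_width: 0.366
gripper_force: 29.9
```

>>> {"fn": "arm_command", "kwargs": {"motion": [[20,0,0,-20,0,0,0],[20,0,0,-40,0,0,0],[20,0,0,-40,0,0,0],[20,0,0,-40,0,0,0],[20,0,0,-40,0,0,0],[20,0,0,0,0,0,0],[20,0,0,0,0,0,0]]}}

```text
time_s: 29.8
tcp_pos: [0.4311, -0.2225, 0.1981]
ee_rot: [[0.057, -0.998, 0.005], [-0.998, -0.057, -0.0], [0.001, -0.005, -1.0]]
wrist_force: [-0.2, -0.3, -1.3]
gripper_width: 0.365
gripper_force: 29.9
```

```bash
python3 -c "
from h import *
s=sense();print(s['tcp_pos'],s['gripper_width'])
place(-.017,pre=0,dz=.021,up=.19)"
```

```text
[ 0.43107277 -0.22249256  0.19808353] 0.36541909336465433
[[20,-0,0,8.1,-0.005,0,0],[20,-28,-24,-0,0,0,0],[20,-27,-24,-0,0,0,0],[20,-28,-25,-0,0,0,-0.003],[20,-27,-24,-0,0,0,0],[20,-28,-25,-0,0,0,-0.004],[20,-27,-24.5,-0.1,0,0,-0.003],[20,-0,0,36,0,0,0]]
[[20,-0,0,36,0,0,0],[20,-0.1,0,37,0,0,0],[20,-0,0,13,0,0,0],[20,-0,0,14,0,0,0],[38,0,0,0,0,0,0],[38,0,0,0,0,0,0],[40,0,0,-17,0,0,0],[40,0,0,-18,0,0,0]]
[[40,0,0,-17,0,0,0]]
```

>>> {"fn": "arm_command", "kwargs": {"motion": [[20,-28,-24,0,0,0,0],[20,-27,-24,0,0,0,0],[20,-28,-25,0,0,0,-0.003],[20,-27,-24,0,0,0,0],[20,-28,-25,0,0,0,-0.004],[20,-27,-24.5,0,0,0,-0.003],[20,0,0,0,0,0,0],[20,0,0,0,0,0,0]]}}

```text
time_s: 30.6
tcp_pos: [0.5665, -0.0486, 0.1952]
ee_rot: [[0.069, -0.998, -0.002], [-0.998, -0.069, -0.001], [0.001, 0.002, -1.0]]
wrist_force: [-0.4, -0.4, -0.5]
gripper_width: 0.368
gripper_force: 29.9
```

```bash
python3 -c "
from h import *
s=sense();print(s['tcp_pos'],st(-.083,-.017,.053))"
```

```text
[ 0.56647393 -0.04864863  0.19519653] (np.float64(0.5675046884060965), np.float64(-0.04905128594612887), 0.053)
```

>>> {"fn": "arm_command", "kwargs": {"motion": [[20,0,-1,40,0,0,0],[20,0,0,40,0,0,0],[20,0,0,30,0,0,0],[20,0,0,18,0,0,0],[20,0,0,13,0,0,0],[20,0,0,0,0,0,0],[38,0,0,0,0,0,0],[38,0,0,0,0,0,0]]}}

```text
time_s: 31.4
tcp_pos: [0.5698, -0.0493, 0.0581]
ee_rot: [[0.068, -0.998, 0.006], [-0.998, -0.068, -0.0], [0.001, -0.006, -1.0]]
wrist_force: [-0.5, -0.4, -0.0]
gripper_width: 0.423
gripper_force: 0.0
```

>>> {"fn": "arm_command", "kwargs": {"motion": [[38,0,0,0,0,0,0],[40,0,0,-17,0,0,0],[40,0,0,-25,0,0,0],[40,0,0,-40,0,0,0],[40,0,0,-40,0,0,0],[40,0,0,-40,0,0,0],[40,-30,30,0,0,0,0],[40,-30,30,0,0,0,0]]}}

```text
time_s: 32.2
tcp_pos: [0.5048, 0.0072, 0.2206]
ee_rot: [[0.066, -0.998, 0.008], [-0.998, -0.066, 0.001], [-0.001, -0.008, -1.0]]
wrist_force: [0.7, 1.0, -0.7]
gripper_width: 0.458
gripper_force: 0.0
```

>>> {"fn": "arm_command", "kwargs": {"motion": [[40,-20,30,0,0,0,0],[40,0,20,0,0,0,0],[40,0,0,0,0,0,0],[40,0,0,0,0,0,0]]}}

```text
time_s: 32.6
tcp_pos: [0.4537, 0.0234, 0.2194]
ee_rot: [[0.069, -0.998, 0.006], [-0.998, -0.069, 0.0], [0.0, -0.006, -1.0]]
wrist_force: [0.5, -0.2, -0.5]
gripper_width: 0.461
gripper_force: 0.0
```

```bash
python3 -c "
from h import *
s=sense();print(s['tcp_pos'],s['wrist_force'])
m=camera_model('wrist');im=snap('wrist','w7')
inv=lambda p:(SR.T@(np.array(p)[:2]-SO)).round(4)
print([(round(d['p'],2),np.round(d['location']),inv(onz(m,d['location'],.108))) for d in find_in('stay_tab','wrist')[:4]],proj(m,st(-.085,.098,.113)))
"
```

```text
[0.45373111 0.02342761 0.21943825] [ 0.54736752 -0.18478047 -0.49733894]
[(0.75, array([101., 330.]), array([-0.0828,  0.1009]))] [ 97.4687276  326.29955097]
```

View pics/w7.png

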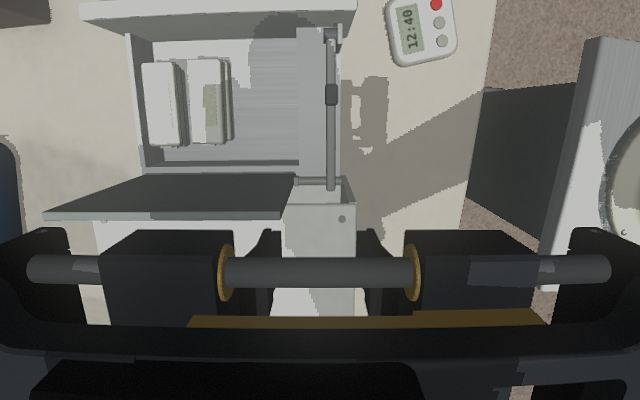

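All four mailers are stacked two by two in the drawer. The stay's tab is at about (331,94), right of the lid.

```bash
python3 -c "
from h import *
m=camera_model('wrist')
inv=lambda p:(SR.T@(np.array(p)[:2]-SO)).round(4)
print(inv(onz(m,(94,331),.112)))
plan([(st(-.085,.100,.22),SY,36),(st(-.085,.100,.15),SY,36,35),(st(-.085,.1,.107),SY,36,15),('hold',6,0)])"
```

```text
[-0.0879  0.1014]
[[36,41,4,-1,0,0,0],[36,40.8,4.9,-0.2,-0.004,0,0],[36,-0,-0,35,0,0,0],[36,-0,-0,35,0,0,0],[36,-0,0,14,0,0,0],[36,-0,0,14,0,0,0],[36,-0,0,15,0,0,0],[0,0,0,0,0,0,0]]
[[0,0,0,0,0,0,0],[0,0,0,0,0,0,0],[0,0,0,0,0,0,0],[0,0,0,0,0,0,0],[0,0,0,0,0,0,0]]
```

>>> {"fn": "arm_command", "kwargs": {"motion": [[36,41,5,0,0,0,0],[36,41,5,0,0,0,0],[36,0,0,35,0,0,0],[36,0,0,35,0,0,0],[36,0,0,14,0,0,0],[36,0,0,14,0,0,0],[36,0,0,13,0,0,0],[36,0,0,0,0,0,0]]}}

```text
time_s: 33.5
tcp_pos: [0.4487, -0.0599, 0.1054]
ee_rot: [[0.066, -0.998, -0.002], [-0.998, -0.066, -0.002], [0.001, 0.002, -1.0]]
wrist_force: [-0.2, -0.3, -0.5]
gripper_width: 0.414
gripper_force: 0.0
```

>>> {"fn": "arm_command", "kwargs": {"motion": [[0,0,0,0,0,0,0],[0,0,0,0,0,0,0],[0,0,0,0,0,0,0],[0,0,0,0,0,0,0],[0,0,0,0,0,0,0],[0,0,0,0,0,0,0]]}}

```text
time_s: 34.1
tcp_pos: [0.4502, -0.0592, 0.108]
ee_rot: [[0.068, -0.998, 0.005], [-0.998, -0.068, -0.001], [0.001, -0.005, -1.0]]
wrist_force: [2.1, 0.1, 1.1]
gripper_width: 0.11
gripper_force: 30.0
```

>>> {"fn": "arm_command", "kwargs": {"motion": [[0,0.5,0,-2.5,0,-0.04,0],[0,1,0,-2.5,0,-0.04,0],[0,1,0,-3,0,-0.04,0],[0,1,0,-3,0,-0.04,0],[0,0,0,0,0,0,0],[0,0,0,0,0,0,0]]}}

```text
time_s: 34.7
tcp_pos: [0.4504, -0.0636, 0.118]
ee_rot: [[0.067, -0.998, -0.006], [-0.985, -0.067, 0.158], [-0.158, -0.005, -0.987]]
wrist_force: [4.1, -0.8, -5.8]
gripper_width: 0.112
gripper_force: 30.0
```

>>> {"fn": "arm_command", "kwargs": {"motion": [[30,0,0,0,0,0,0],[30,0,0,0,0,0,0],[30,0,0,0,0,0,0],[30,0,0,-15,0,0,0],[30,0,0,-35,0,0.04,0],[0,0,0,-40,0,0.06,0],[0,0,0,-40,0,0.06,0],[0,0,0,0,0,0,0]]}}

```text
time_s: 35.5
tcp_pos: [0.4521, -0.0782, 0.2526]
ee_rot: [[0.071, -0.997, 0.013], [-0.997, -0.071, -0.003], [0.004, -0.013, -1.0]]
wrist_force: [0.6, -0.5, -0.4]
gripper_width: 0.156
gripper_force: 0.0
```

```bash
cat >> h.py <<'E'
def lidtcp(phi,r=.110,y=-.008,hx=-.013,hz=.0555,off=.006):
    c,s=np.cos(phi),np.sin(phi)
    C=np.array([hx-r*c+off*s,hz+r*s+off*c]);return st(C[0]+.010,y,C[1]+.008)
E
python3 -c "
from h import *
s=sense();print(s['tcp_pos'],s['wrist_force'],np.round(s['ee_rot'],3).tolist())
m=camera_model('scene');snap('scene','s2')
a=lidtcp(1.57);b=st(.03,-.008,.24)
plan([(st(-.05,.05,.26),SY,0),(b,SY,0),(st(.03,-.008,a[2]),SY,0,35),('hold',2,0)])
print();plan([(lidtcp(1.57),SY,0,12)]+[(lidtcp(p),SY,0,15) for p in np.arange(1.45,-.02,-.12)]+[('hold',2,0)],start=(st(.03,-.008,a[2]),down(SY)))
"
```

```text
[ 0.45206736 -0.07824217  0.25256299] [ 0.57468204 -0.53958145 -0.41932997] [[0.071, -0.997, 0.013], [-0.997, -0.071, -0.003], [0.004, -0.013, -1.0]]
[[0,-27,-26,-5,-0.004,0,0],[0,-26.8,-25.9,-5.2,-0.004,0,0],[0,-27,-19,7,0,0,0],[0,-26,-20,6,0,0,0],[0,-26.9,-19.2,6.9,0,0,0],[0,-0,0,33,0,0,0],[0,-0,0,33.5,0,0,0],[0,0,0,0,0,0,0]]
[[0,0,0,0,0,0,0]]

[[0,9,0,0,0,0,0],[0,9,0,0,0,0,0],[0,9.1,0,0,0,0,0],[0,13.2,0,0.1,0,0,0],[0,13.1,0,1.6,0,0,0],[0,12.8,-0,3.3,0,0,0],[0,12.4,-0,4.7,0,0,0],[0,11.6,-0,6.2,0,0,0]]
[[0,10.9,-0,7.5,0,0,0],[0,9.9,-0,8.8,0,0,0],[0,8.7,-0,9.9,0,0,0],[0,7.5,-0,10.8,0,0,0],[0,6.2,-0,11.7,0,0,0],[0,4.7,-0,12.4,0,0,0],[0,3.2,-0,12.8,0,0,0],[0,1.6,-0,13.1,0,0,0]]
[[0,0,0,0,0,0,0],[0,0,0,0,0,0,0]]
```

>>> {"fn": "arm_command", "kwargs": {"motion": [[0,-27,-26,-5,0,0,0],[0,-27,-26,-5,0,0,0],[0,-27,-19,7,0,0,0],[0,-26,-20,6,0,0,0],[0,-27,-19,7,0,0,0],[0,0,0,33,0,0,0],[0,0,0,33,0,0,0],[0,0,0,0,0,0,0]]}}

```text
time_s: 36.35
tcp_pos: [0.5465, 0.0615, 0.1651]
ee_rot: [[0.067, -0.998, -0.011], [-0.998, -0.067, -0.004], [0.004, 0.011, -1.0]]
wrist_force: [-1.4, 0.1, -0.2]
gripper_width: 0.005
gripper_force: 0.0
```

```bash
python3 -c "
from h import *
s=sense();print(s['tcp_pos'],s['wrist_force'],lidtcp(1.57),st(.03,-.008,.1735))
im=cv2.imread('pics/s2.png');im=im[150:300,270:420];cv2.imwrite('pics/s2c.png',cv2.resize(im,None,fx=4,fy=4,interpolation=2))"
```

```text
[0.54650313 0.0614568  0.16507688] [-1.42567567  0.05124265 -0.17086464] (np.float64(0.5527101241736512), np.float64(0.036054893112575856), np.float64(0.17350474308276623)) (np.float64(0.5508766294194031), np.float64(0.06308036727603247), 0.1735)
```

View pics/s2c.png

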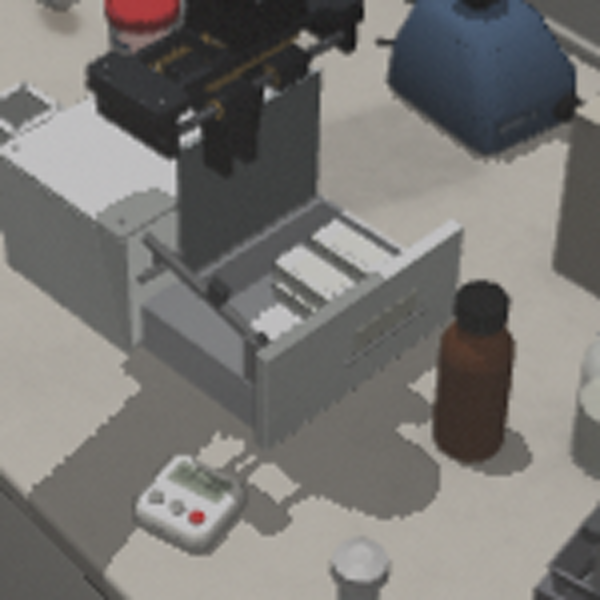

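The stay is clearly lifted: its rear end at about (150,240) is raised above the pin at (150,275). The lid is upright and the mailers are below the rims. Now I lower the lid.

>>> {"fn": "arm_command", "kwargs": {"motion": [[0,9,0,0,0,0,0],[0,9,0,0,0,0,0],[0,9,0,0,0,0,0],[0,13,0,0,0,0,0],[0,13,0,1.5,0,0,0],[0,13,0,3.5,0,0,0],[0,12.5,0,4.5,0,0,0],[0,11.5,0,6,0,0,0]]}}

```text
time_s: 37.15
tcp_pos: [0.5573, -0.0285, 0.1556]
ee_rot: [[0.067, -0.998, 0.003], [-0.998, -0.067, -0.001], [0.001, -0.003, -1.0]]
wrist_force: [1.0, 0.3, 0.5]
gripper_width: -0.0
gripper_force: 0.6
```

>>> {"fn": "arm_command", "kwargs": {"motion": [[0,11,0,7.5,0,0,0],[0,10,0,9,0,0,0],[0,8.5,0,10,0,0,0],[0,7.5,0,11,0,0,0],[0,0,0,0,0,0,0]]}}

```text
time_s: 37.65
tcp_pos: [0.5579, -0.0652, 0.1159]
ee_rot: [[0.066, -0.998, -0.003], [-0.998, -0.066, -0.001], [0.001, 0.003, -1.0]]
wrist_force: [-0.7, 0.2, -0.5]
gripper_width: 0.005
gripper_force: 0.0
```

```bash
python3 -c "
from h import *
s=sense();print(s['tcp_pos'],s['wrist_force'])
plan([(lidtcp(p),SY,0,15) for p in np.arange(.37,-.02,-.12)])"
```

```text
[ 0.5579479  -0.0652365   0.11588056] [-0.69506245  0.16704681 -0.51974638]
[[0,4.9,-1.7,7,0.003,0,0],[0,4.7,0,12.4,0,0,0],[0,3.2,0,12.8,0,0,0],[0,1.6,0,13.1,0,0,0]]
```

>>> {"fn": "arm_command", "kwargs": {"motion": [[0,5,-1.5,7,0,0,0],[0,4.5,0,12.5,0,0,0],[0,3,0,13,0,0,0],[0,1.5,0,13,0,0,0],[0,0,0,2,0,0,0],[0,0,0,0,0,0,0]]}}

```text
time_s: 38.25
tcp_pos: [0.5618, -0.0782, 0.07]
ee_rot: [[0.068, -0.998, 0.001], [-0.998, -0.068, -0.001], [0.001, -0.001, -1.0]]
wrist_force: [-0.3, -0.3, -0.1]
gripper_width: 0.004
gripper_force: 0.0
```

```bash
python3 -c "
from h import *
s=sense();print(s['tcp_pos'],s['wrist_force'],lidtcp(0))
im=snap('scene','s3');cv2.imwrite('pics/s3c.png',cv2.resize(im[150:300,270:420,::-1],None,fx=4,fy=4,interpolation=2))"
```

```text
[ 0.5618191  -0.07817143  0.06999354] [-0.33302223 -0.29423356 -0.07275443] (np.float64(0.5605559576271119), np.float64(-0.07959167134908655), np.float64(0.0695))
```

View pics/s3c.png

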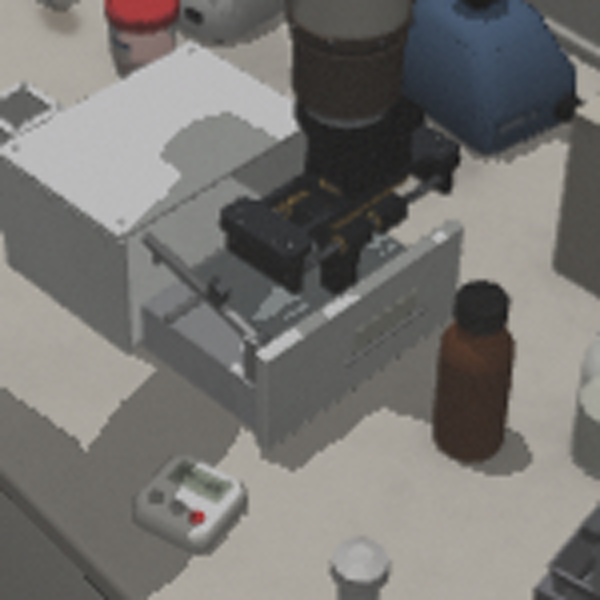

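The lid is down under the fingers and no upright panel remains. I press lightly to make sure it is fully shut.

>>> {"fn": "arm_command", "kwargs": {"motion": [[0,0,0,2,0,0,0],[0,0,0,1,0,0,0],[0,0,0,1,0,0,0],[0,0,0,0,0,0,0]]}}

```text
time_s: 38.7
tcp_pos: [0.562, -0.0782, 0.0696]
ee_rot: [[0.069, -0.998, 0.003], [-0.998, -0.069, -0.002], [0.002, -0.002, -1.0]]
wrist_force: [-6.7, 2.1, 18.1]
gripper_width: 0.002
gripper_force: 8.5
```

```bash
python3 -c "
from h import *
Y=SY-90;a=st(-.215,.09,.2)
s=sense();p=s['tcp_pos']
plan([((p[0],p[1],.18),SY,0,38),(a,Y,0),(st(-.215,.09,.093),Y,0,36),('hold',2,0)])
print();plan([(st(-.18,.09,.093),Y,0,12),(st(-.035,.09,.093),Y,0,15),('hold',2,0)],start=(st(-.215,.09,.093),down(Y)))
m=camera_model('top')
"
```

```text
[[0,0,-0,-37,0,0,0],[0,0,-0,-37,0,0,0],[0,0.2,-0.3,-36.4,0,0,0],[0,9,9,-2,0,0,0.143],[0,11,8,-2,0,0,0.143],[0,12,6,-2,0,0,0.143],[0,12,4,-2,0,0,0.143],[0,13,3,-2,0,0,0.143]]
[[0,13,1,-2,0,0,0.143],[0,13,-1,-2,0,0,0.143],[0,13,-3,-2,0,0,0.143],[0,12,-5,-1,0,0,0.143],[0,11,-7,-2,0,0,0.143],[0,9.7,-7.6,-1.1,0,0,0.142],[0,0,0,36,0,0,0],[0,0,0,36,0,0,0]]
[[0,0.3,0.2,35,0,0,0],[0,0,0,0,0,0,0],[0,0,0,0,0,0,0]]

[[0,0,12,0,0,0,0],[0,0,12,0,0,0,0],[0,0,11,0,0,0,0],[0,-0,15,0,0,0,0],[0,0,14,0,0,0,0],[0,-0,14,0,0,0,0],[0,-0,15,0,0,0,0],[0,-0,15,0,0,0,0]]
[[0,0,14,0,0,0,0],[0,-0,15,0,0,0,0],[0,0,14,0,0,0,0],[0,-0,15,0,0,0,0],[0,0,14,0,0,0,0],[0,0,0,0,0,0,0],[0,0,0,0,0,0,0]]
```

>>> {"fn": "arm_command", "kwargs": {"motion": [[0,0,0,-37,0,0,0],[0,0,0,-37,0,0,0],[0,0,0,-40,0,0,0],[0,9,9,-2,0,0,0.143],[0,11,8,-2,0,0,0.143],[0,12,6,-2,0,0,0.143],[0,12,4,-2,0,0,0.143],[0,13,3,-2,0,0,0.143]]}}

```text
time_s: 39.5
tcp_pos: [0.5188, -0.1283, 0.1904]
ee_rot: [[-0.608, -0.794, 0.002], [-0.794, 0.608, -0.0], [-0.001, -0.002, -1.0]]
wrist_force: [-0.3, -0.5, 0.9]
gripper_width: 0.005
gripper_force: 0.0
```

>>> {"fn": "arm_command", "kwargs": {"motion": [[0,13,1,-2,0,0,0.143],[0,13,-1,-2,0,0,0.143],[0,13,-3,-2,0,0,0.143],[0,12,-5,-1,0,0,0.143],[0,11,-7,-2,0,0,0.143],[0,9.5,-7.5,-1,0,0,0.142],[0,0,0,36,0,0,0],[0,0,0,36,0,0,0]]}}

```text
time_s: 40.3
tcp_pos: [0.4703, -0.1879, 0.1287]
ee_rot: [[-0.998, -0.066, 0.007], [-0.066, 0.998, -0.001], [-0.007, -0.001, -1.0]]
wrist_force: [0.1, -0.2, -0.5]
gripper_width: 0.005
gripper_force: 0.0
```

>>> {"fn": "arm_command", "kwargs": {"motion": [[0,0,0,35,0,0,0],[0,0,0,0,0,0,0],[0,0,0,0,0,0,0]]}}

```text
time_s: 40.6
tcp_pos: [0.4702, -0.1878, 0.0939]
ee_rot: [[-0.998, -0.067, 0.002], [-0.067, 0.998, -0.001], [-0.002, -0.001, -1.0]]
wrist_force: [-0.6, 0.8, 0.4]
gripper_width: 0.005
gripper_force: 0.0
```

```bash
python3 -c "
from h import *
s=sense();print(s['tcp_pos'],st(-.215,.09,.093),np.round(s['ee_rot'],3).tolist())"
```

```text
[ 0.4701657  -0.18781981  0.09385002] (np.float64(0.46968485057763376), np.float64(-0.18799112662263623), 0.093) [[-0.998, -0.067, 0.002], [-0.067, 0.998, -0.001], [-0.002, -0.001, -1.0]]
```

>>> {"fn": "arm_command", "kwargs": {"motion": [[0,0,12,0,0,0,0],[0,0,12,0,0,0,0],[0,0,11,0,0,0,0],[0,0,12,0,0,0,0],[0,0,14,0,0,0,0],[0,0,14,0,0,0,0],[0,0,15,0,0,0,0],[0,0,15,0,0,0,0]]}}

```text
time_s: 41.4
tcp_pos: [0.463, -0.0822, 0.0945]
ee_rot: [[-0.998, -0.068, 0.004], [-0.068, 0.998, -0.002], [-0.003, -0.002, -1.0]]
wrist_force: [-0.1, -3.7, 1.7]
gripper_width: 0.005
gripper_force: 1.7
```

>>> {"fn": "arm_command", "kwargs": {"motion": [[0,0,14,0,0,0,0],[0,0,15,0,0,0,0],[0,0,14,0,0,0,0],[0,0,15,0,0,0,0],[0,0,12,0,0,0,0],[0,0,0,0,0,0,0]]}}

```text
time_s: 42.0
tcp_pos: [0.4584, -0.0115, 0.0939]
ee_rot: [[-0.998, -0.069, 0.004], [-0.069, 0.998, -0.0], [-0.004, -0.0, -1.0]]
wrist_force: [0.0, 0.6, 0.6]
gripper_width: 0.009
gripper_force: 0.0
```

>>> {"fn": "arm_command", "kwargs": {"motion": [[0,0,5,0,0,0,0],[0,0,4,0,0,0,0],[0,0,0,0,0,0,0]]}}

```text
time_s: 42.3
tcp_pos: [0.4578, -0.0039, 0.0935]
ee_rot: [[-0.998, -0.066, 0.003], [-0.066, 0.998, -0.0], [-0.003, -0.001, -1.0]]
wrist_force: [0.3, -0.6, 0.2]
gripper_width: 0.007
gripper_force: 0.0
```

```bash
python3 -c "
from h import *
s=sense();print(SR.T@(np.array(s['tcp_pos'])[:2]-SO),s['wrist_force'])"
```

```text
[-0.03049077  0.08936216] [ 0.33871101 -0.56564074  0.15435601]
```

>>> {"fn": "arm_command", "kwargs": {"motion": [[0,0,4,0,0,0,0],[0,0,4,0,0,0,0],[0,0,3,0,0,0,0]]}}

```text
time_s: 42.6
tcp_pos: [0.4572, 0.0012, 0.0935]
ee_rot: [[-0.998, -0.07, 0.0], [-0.07, 0.997, -0.012], [0.0, -0.012, -1.0]]
wrist_force: [15.5, -46.5, -8.5]
gripper_width: 0.004
gripper_force: 23.9
```

>>> {"fn": "arm_command", "kwargs": {"motion": [[0,0,3,0,0,0,0],[0,0,3,0,0,0,0]]}}

```text
time_s: 42.8
tcp_pos: [0.4571, 0.0016, 0.0936]
ee_rot: [[-0.997, -0.071, -0.002], [-0.071, 0.997, -0.02], [0.003, -0.02, -1.0]]
wrist_force: [27.2, -76.2, -12.5]
gripper_width: 0.003
gripper_force: 39.3
```

>>> {"fn": "arm_command", "kwargs": {"motion": [[0,0,-15,0,0,0,0],[0,0,-20,0,0,0,0],[60,0,-10,-40,0,0,0],[60,0,-10,-40,0,0,0],[60,0,-40,-30,0,0,0],[60,0,-40,0,0,0,0],[60,0,-40,0,0,0,0],[60,0,0,0,0,0,0]]}}

```text
time_s: 43.6
tcp_pos: [0.468, -0.1647, 0.2036]
ee_rot: [[-0.998, -0.061, 0.003], [-0.061, 0.998, -0.001], [-0.003, -0.001, -1.0]]
wrist_force: [-1.3, 0.7, -1.1]
gripper_width: 0.467
gripper_force: 0.0
```

```bash
python3 -c "
from h import *
s=sense();print(s['tcp_pos'])
m=camera_model('top');im=snap('top','top5')
print([(n,round(d['p'],2),np.round(d['location']),onz(m,d['location'],z).round(4)) for n,z in (('key_handle',.138),('stand_mouth',.072),('shaft_mouth',.126),('drawer_front',.095)) for d in find_in(n,'top')[:1]])
m2=camera_model('scene');snap('scene')
print([(n,round(d['p'],2),np.round(d['location']),onz(m2,d['location'],z).round(4)) for n,z in (('key_handle',.131),('stand_mouth',.072)) for d in find_in(n,'scene')[:1]])
a=cv2.resize(im[175:225,425:485],None,fx=8,fy=8,interpolation=2);b=cv2.resize(im[165:235,235:345],None,fx=4.5,fy=4.5,interpolation=2)
W=np.zeros((720,500,3),np.uint8);W[:400,:480]=a;W[402:402+315,:495]=b
W=W[:,:,::-1];cv2.imwrite('pics/k.png',cv2.resize(W,None,fx=.83,fy=.83,interpolation=cv2.INTER_AREA))
W=cv2.imread('pics/s3.png')"
```

```text
[ 0.46804871 -0.16469225  0.20362195]
[('key_handle', 0.53, array([200., 458.]), array([ 0.5033, -0.391 ,  0.138 ])), ('stand_mouth', 0.61, array([201., 443.]), array([ 0.507 , -0.3685,  0.072 ])), ('shaft_mouth', 0.81, array([192., 280.]), array([0.5345, 0.1229, 0.126 ])), ('drawer_front', 0.58, array([169., 312.]), array([0.6048, 0.0304, 0.095 ]))]
[('key_handle', 0.47, array([282., 423.]), array([ 0.4871, -0.4165,  0.131 ])), ('stand_mouth', 0.89, array([302., 420.]), array([ 0.4738, -0.4288,  0.072 ]))]
```

View pics/k.png

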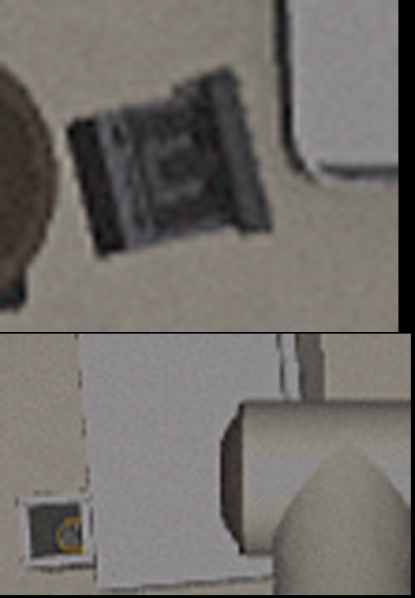

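The crop shows the drawer panel against the case (home). The key handle bar runs from (222,75) to (257,228), roughly 13° off world x. I go above it for a wrist look.

```bash
python3 -c "
from h import *
m=camera_model('top')
f=lambda u,v,z:onz(m,(v/6.64+175-.4,u/6.64+425-.4),z)
for p in [(222,75),(257,228),(238,152)]: print(f(*p,.138).round(4))
print('stand',[f(*p,.072).round(4).tolist() for p in [(70,125),(98,255)]])
plan([((.44,-.25,.24),-95,60),((.41,-.35,.25),-20,60),((.40,-.415,.25),12.5,60),('hold',2,60)])"
```

```text
[ 0.5445 -0.3933  0.138 ]
[ 0.4775 -0.4063  0.138 ]
[ 0.5107 -0.3991  0.138 ]
stand [[0.5297, -0.3438, 0.072], [0.4701, -0.3548, 0.072]]
[[60,3,-9,-4,0,0,-0.142],[60,5,-8,-4,0,0,-0.141],[60,6,-7,-4,0,0,-0.142],[60,7,-7,-3,0,0,-0.141],[60,7,-6,-4,0,0,-0.142],[60,8,-4,-3,0,0,-0.141],[60,9,-3,-4,0,0,-0.142],[60,9,-2,-3,0,0,-0.141]]
[[60,9,-1,-4,0,0,-0.142],[60,9.6,1.1,-3.3,-0.003,0,-0.141],[60,10,2,-1,0,0,-0.131],[60,10,3,-1,0,0,-0.131],[60,9,5,-1,0,0,-0.131],[60,9,6,-1,0,0,-0.131],[60,8,7,-1,0,0,-0.131],[60,7,8,-1,0,0,-0.131]]
[[60,6,9,-1,0,0,-0.131],[60,4,9,-1,0,0,-0.131],[60,3,10,-1,0,0,-0.131],[60,2.1,10.1,-1,0,0,-0.13],[60,3,16,-0,0,0,-0.142],[60,1,16,-0,0,0,-0.142],[60,-1,17,-0,0,0,-0.142],[60,-4.2,15.9,-0,0,0,-0.141]]
[[60,0,0,0,0,0,0],[60,0,0,0,0,0,0]]
```

>>> {"fn": "arm_command", "kwargs": {"motion": [[60,3,-9,-4,0,0,-0.142],[60,5,-8,-4,0,0,-0.141],[60,6,-7,-4,0,0,-0.142],[60,7,-7,-3,0,0,-0.141],[60,7,-6,-4,0,0,-0.142],[60,8,-4,-3,0,0,-0.141],[60,9,-3,-4,0,0,-0.142],[60,9,-2,-3,0,0,-0.141]]}}

```text
time_s: 44.8
tcp_pos: [0.4455, -0.2327, 0.233]
ee_rot: [[-0.357, -0.934, 0.003], [-0.934, 0.357, -0.001], [-0.0, -0.003, -1.0]]
wrist_force: [0.1, -0.6, 0.2]
gripper_width: 0.688
gripper_force: 0.0
```

>>> {"fn": "arm_command", "kwargs": {"motion": [[60,9,-1,-4,0,0,-0.142],[60,9.5,1,-3,0,0,-0.141],[60,10,2,-1,0,0,-0.131],[60,10,3,-1,0,0,-0.131],[60,9,5,-1,0,0,-0.131],[60,9,6,-1,0,0,-0.131],[60,8,7,-1,0,0,-0.131],[60,7,8,-1,0,0,-0.131]]}}

```text
time_s: 45.6
tcp_pos: [0.4222, -0.3109, 0.2457]
ee_rot: [[0.647, -0.763, 0.003], [-0.763, -0.647, -0.001], [0.002, -0.002, -1.0]]
wrist_force: [-0.0, -0.0, -0.1]
gripper_width: 0.688
gripper_force: 0.0
```

>>> {"fn": "arm_command", "kwargs": {"motion": [[60,6,9,-1,0,0,-0.131],[60,4,9,-1,0,0,-0.131],[60,3,10,-1,0,0,-0.131],[60,2,10,-1,0,0,-0.13],[60,3,16,0,0,0,-0.142],[60,1,16,0,0,0,-0.142],[60,-1,17,0,0,0,-0.142],[60,-4,16,0,0,0,-0.141]]}}

```text
time_s: 46.4
tcp_pos: [0.4001, -0.4157, 0.2497]
ee_rot: [[0.975, 0.221, 0.003], [0.221, -0.975, -0.001], [0.003, 0.001, -1.0]]
wrist_force: [-0.1, -0.2, -0.0]
gripper_width: 0.687
gripper_force: 0.0
```

>>> {"fn": "arm_command", "kwargs": {"motion": [[60,0,0,0,0,0,0],[60,0,0,0,0,0,0]]}}

```text
time_s: 46.6
tcp_pos: [0.3999, -0.4151, 0.2494]
ee_rot: [[0.977, 0.212, 0.002], [0.212, -0.977, -0.0], [0.002, 0.001, -1.0]]
wrist_force: [0.5, 0.1, 0.2]
gripper_width: 0.688
gripper_force: 0.0
```

```bash
python3 -c "
from h import *
s=sense();print(s['tcp_pos'],np.round(s['ee_rot'],3).tolist())
m=camera_model('wrist');im=snap('wrist','w8')
for n,z in (('key_handle',.138),('stand_mouth',.072)):
  print([(n,round(d['p'],2),np.round(d['location']),onz(m,d['location'],z).round(4)) for d in find_in(n,'wrist')[:2]])
a=np.radians(12)
for c in ((.5107,-.399),):
  for e in (-.037,0,.037): print(proj(m,(c[0]+e*np.cos(a),c[1]+e*np.sin(a),.138)).round())
m=camera_model('scene');ims=snap('scene')
W=np.zeros((400,790,3),np.uint8);W[:200,:640]=im[:200];W[200:,:400]=cv2.resize(ims[262:312,390:490],(400,200),interpolation=2)
W[200:,400:]=cv2.resize(ims[170:240,300:436],(390,200),interpolation=2)
cv2.imwrite('pics/w8c.png',W[:,:,::-1])"
```

```text
[ 0.39986442 -0.41514213  0.24938632] [[0.977, 0.212, 0.002], [0.212, -0.977, -0.0], [0.002, 0.001, -1.0]]
[('key_handle', 0.78, array([ 64., 333.]), array([ 0.5056, -0.404 ,  0.138 ])), ('key_handle', 0.38, array([ 72., 314.]), array([ 0.4969, -0.3914,  0.138 ]))]
[('stand_mouth', 0.72, array([ 75., 315.]), array([ 0.5021, -0.3905,  0.072 ]))]
[105. 327.]
[ 56. 328.]
[  4. 328.]
```

View pics/w8c.png

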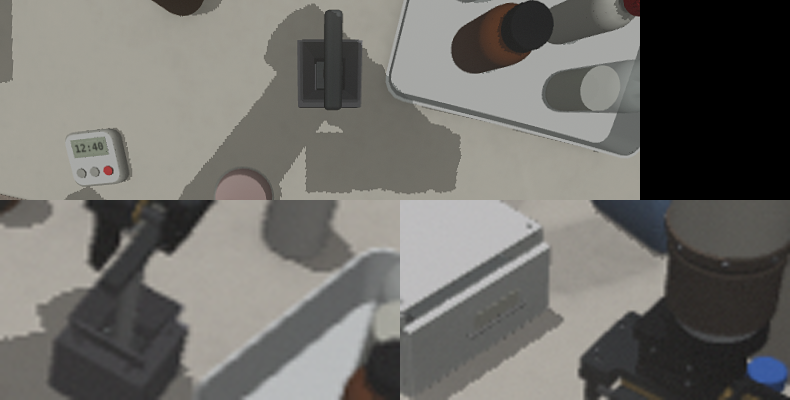

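The wrist view shows the key handle bar at column 333, rows 10–109, and the funnel's outline centred at about (330,74). The scene crop confirms that the drawer is shut.

```bash
python3 -c "
from h import *
m=camera_model('wrist');im=cv2.imread('pics/w8.png')
for r,c in [(10,333.5),(109,332.5),(59.5,333)]: print(onz(m,(r,c),.138).round(4))
for r,c in [(40,299),(40,362),(108,362),(108,298)]: print('stand',onz(m,(r,c),.072).round(4))
h=onz(m,(59.5,333),.138);print(h)
x,y=h[:2]
plan([((x,y,.25),12.25,50),((x,y,.16),12.25,50,35),('hold',1,50)])"
```

```text
[ 0.5437 -0.3956  0.138 ]
[ 0.4728 -0.411   0.138 ]
[ 0.5091 -0.4031  0.138 ]
stand [ 0.5297 -0.3683  0.072 ]
stand [ 0.5427 -0.4266  0.072 ]
stand [ 0.4815 -0.4418  0.072 ]
stand [ 0.4678 -0.3801  0.072 ]
[ 0.50905685 -0.40311114  0.138     ]
[[50,36,4,0,0,0,0],[50,37,4,0,0,0,0],[50,36.1,3.8,0.2,0,-0.003,0],[50,0,-0,30,0,0,0],[50,0,-0,30,0,0,0],[50,0,-0.1,30,0,0,0],[50,0,0,0,0,0,0]]
```

>>> {"fn": "arm_command", "kwargs": {"motion": [[50,36,4,0,0,0,0],[50,37,4,0,0,0,0],[50,35,4,0,0,0,0],[50,0,0,30,0,0,0],[50,0,0,30,0,0,0],[50,0,0,30,0,0,0],[50,0,0,24,0,0,0],[50,0,0,14,0,0,0]]}}

```text
time_s: 47.6
tcp_pos: [0.5074, -0.4032, 0.1197]
ee_rot: [[0.977, 0.214, -0.0], [0.214, -0.977, 0.001], [0.0, -0.001, -1.0]]
wrist_force: [-0.5, -0.1, -0.1]
gripper_width: 0.572
gripper_force: 0.0
```

>>> {"fn": "arm_command", "kwargs": {"motion": [[50,0,0,0,0,0,0],[50,0,0,0,0,0,0]]}}

```text
time_s: 47.8
tcp_pos: [0.5088, -0.4047, 0.123]
ee_rot: [[0.977, 0.215, 0.004], [0.215, -0.977, -0.002], [0.003, 0.003, -1.0]]
wrist_force: [-0.0, 0.1, 1.3]
gripper_width: 0.576
gripper_force: 0.0
```

>>> {"fn": "arm_command", "kwargs": {"motion": [[5,0,0,2,0,0,0],[5,0,0,0,0,0,0],[5,0,0,0,0,0,0],[5,0,0,0,0,0,0],[5,0,0,0,0,0,0],[5,0,0,0,0,0,0],[5,0,0,0,0,0,0],[5,0,0,0,0,0,0]]}}

```text
time_s: 48.6
tcp_pos: [0.5081, -0.4043, 0.1201]
ee_rot: [[0.977, 0.214, 0.003], [0.214, -0.977, -0.001], [0.003, 0.001, -1.0]]
wrist_force: [-0.4, 0.3, 1.5]
gripper_width: 0.156
gripper_force: 30.0
```

```bash
python3 -c "
from h import *
s=sense();p=s['tcp_pos'];print(p,np.round(s['ee_rot'],3).tolist(),s['gripper_width'],s['wrist_force'])
plan([((p[0],p[1],.30),12.3,5,30)])"
```

```text
[ 0.50814521 -0.40429301  0.12011392] [[0.977, 0.214, 0.003], [0.214, -0.977, -0.001], [0.003, 0.001, -1.0]] 0.15606953658557207 [-0.39210319  0.32952195  1.50333453]
[[5,0,0,-30,0,0,0],[5,0,0,-30,0,0,0],[5,0,0,-30,0,0,0],[5,0,0,-30,0,0,0],[5,0,0,-30,0,0,0],[5,0.5,0.2,-29.9,0,-0.003,0]]
```

>>> {"fn": "arm_command", "kwargs": {"motion": [[5,0,0,-20,0,0,0],[5,0,0,-30,0,0,0],[5,0,0,-30,0,0,0],[5,0,0,-30,0,0,0],[5,0,0,-35,0,0,0],[5,0,0,-35,0,0,0],[5,0,0,0,0,0,0],[5,0,0,0,0,0,0]]}}

```text
time_s: 49.4
tcp_pos: [0.5076, -0.4039, 0.2999]
ee_rot: [[0.977, 0.214, 0.004], [0.214, -0.977, -0.0], [0.004, 0.001, -1.0]]
wrist_force: [-0.2, -0.5, -3.2]
gripper_width: 0.155
gripper_force: 30.0
```

```bash
python3 -c "
from h import *
s=sense();p=s['tcp_pos'];print(p,np.round(s['ee_rot'],3).tolist(),s['gripper_width'],s['wrist_force'],s['moment'])
m=camera_model('top')
f=lambda u,v,z:onz(m,((v-402*.83)/3.735+165-.4,u/3.735+235-.4),z)
Q=np.array([f(*p,.126)[:2] for p in [(18,497),(92,490),(95,565),(25,572)]]);print('col corners',Q.round(4).tolist(),Q.mean(0))
im=cv2.imread('pics/top5.png')[:,:,::-1].astype(int)
sub=im[195:225,235:262];o=(sub[:,:,0]-sub[:,:,2])>35
ys,xs=np.nonzero(o);print('orange',len(ys),xs.min()+235,xs.max()+235,ys.min()+195,ys.max()+195)
for z in (.02,.0465): print(z,onz(m,((ys.min()+ys.max())/2+195,(xs.min()+xs.max())/2+235),z))
d=sub.sum(2)<230;ys,xs=np.nonzero(d&~o);print('dark',xs.min()+235,xs.max()+235,ys.min()+195,ys.max()+195)
print('pred stem px',proj(m,(.4627,.2104,.0465)),'mouth',proj(m,(.4627,.2104,.126)))
for e in ((-.02,-.02),(.02,-.02),(.02,.02),(-.02,.02)): print('bore',proj(m,(*(np.array([.4627,.2104])+SR@e),.126)).round(1))
"
```

```text
[ 0.50756507 -0.40393103  0.29990207] [[0.977, 0.214, 0.004], [0.214, -0.977, -0.0], [0.004, 0.001, -1.0]] 0.15507514198368597 [-0.20995386 -0.51917729 -3.24155526] [ 0.00393295  0.05046136 -0.01399501]
col corners [[0.4874, 0.239], [0.4922, 0.1818], [0.4344, 0.1796], [0.4296, 0.2335]] [0.46087695 0.20846086]
orange 24 250 256 214 223
0.02 [0.46239283 0.21482108 0.02      ]
0.0465 [0.4612149  0.21105865 0.0465    ]
dark 243 256 211 224
pred stem px [218.0121023  253.21447853] mouth [216.79297581 249.3116427 ]
bore [209.3 255.8]
bore [210.4 241.9]
bore [224.3 242.9]
bore [223.2 256.7]
```

```bash
python3 -c "
from h import *
plan([((.4615,.21,.30),1.0,5,38),('hold',2,5)])"
```

```text
[[5,5,-36,-0,0,0,0.012],[5,5,-36,-0,0,0,0.012],[5,4,-36,-0,0,0,0.012],[5,4,-36,-0,0,0,0.012],[5,3,-36,-0,0,0,0.012],[5,3,-36,-0,0,0,0.012],[5,2,-36,-0,0,0,0.011],[5,2,-36,-0,0,0,0.012]]
[[5,2,-36,-0,0,0,0.011],[5,1,-36,-0,0,0,0.012],[5,1,-36,-0,0,0,0.011],[5,0,-36,-0,0,0,0.012],[5,0,-36,-0,0,0,0.011],[5,-0,-37,-0,0,0,0.012],[5,-1,-36,-0,0,0,0.011],[5,-1,-37,-0,0,0,0.012]]
[[5,-1.4,-36,-0.3,0,-0.004,0.011],[5,0,0,0,0,0,0],[5,0,0,0,0,0,0]]
```

>>> {"fn": "arm_command", "kwargs": {"motion": [[5,5,-36,0,0,0,0.012],[5,5,-36,0,0,0,0.012],[5,4,-36,0,0,0,0.012],[5,4,-36,0,0,0,0.012],[5,3,-36,0,0,0,0.012],[5,3,-36,0,0,0,0.012],[5,2,-36,0,0,0,0.011],[5,2,-36,0,0,0,0.012]]}}

```text
time_s: 50.2
tcp_pos: [0.4838, -0.1141, 0.2974]
ee_rot: [[0.993, 0.12, -0.002], [0.12, -0.993, -0.0], [-0.002, 0.0, -1.0]]
wrist_force: [0.6, 1.1, -2.4]
gripper_width: 0.16
gripper_force: 30.0
```

>>> {"fn": "arm_command", "kwargs": {"motion": [[5,2,-36,0,0,0,0.011],[5,1,-36,0,0,0,0.012],[5,1,-36,0,0,0,0.011],[5,0,-36,0,0,0,0.012],[5,0,-36,0,0,0,0.011],[5,0,-37,0,0,0,0.012],[5,-1,-36,0,0,0,0.011],[5,-1,-37,0,0,0,0.012]]}}

```text
time_s: 51.0
tcp_pos: [0.4624, 0.1746, 0.2972]
ee_rot: [[1.0, 0.028, -0.001], [0.028, -1.0, -0.003], [-0.001, 0.003, -1.0]]
wrist_force: [0.9, 0.0, -1.6]
gripper_width: 0.156
gripper_force: 30.0
```

>>> {"fn": "arm_command", "kwargs": {"motion": [[5,-1.5,-30,0,0,0,0.011],[5,0,-6,0,0,0,0],[5,0,0,0,0,0,0],[5,0,0,0,0,0,0],[5,0,0,0,0,0,0]]}}

```text
time_s: 51.5
tcp_pos: [0.4612, 0.2085, 0.299]
ee_rot: [[1.0, 0.017, 0.002], [0.017, -1.0, -0.001], [0.002, 0.002, -1.0]]
wrist_force: [0.1, 0.6, -0.9]
gripper_width: 0.158
gripper_force: 30.0
```

```bash
python3 -c "
from h import *
s=sense();p=s['tcp_pos'];print(p,np.round(s['ee_rot'],4).tolist(),s['joints'],s['gripper_width'],s['wrist_force'])
plan([((.4615,.21,.25),1.0,5,38),('hold',1,5)])
plan([((.4615,.21,.175),1.0,5,20)],start=((.4615,.21,.25),down(1.)))"
```

```text
[0.46120284 0.20846351 0.2989565 ] [[0.9999, 0.0167, 0.0019], [0.0167, -0.9999, -0.0015], [0.0019, 0.0015, -1.0]] [ 42.81320082   7.77092694  -9.22273706   0.14363398 -72.98368548
  48.10412605] 0.15839038001842756 [ 0.08567354  0.56833165 -0.88040558]
[[5,0,-1,24,0,0,0],[5,0.2,-0.6,25,0,0,0],[5,0,0,0,0,0,0]]
[[5,0,0,19,0,0,0],[5,0,0,19,0,0,0],[5,0,0,19,0,0,0],[5,0,0,18,0,0,0]]
```

>>> {"fn": "arm_command", "kwargs": {"motion": [[5,0,-1,24,0,0,0],[5,0,-0.5,24,0,0,0],[5,0,0,19,0,0,0],[5,0,0,19,0,0,0],[5,0,0,19,0,0,0],[5,0,0,14,0,0,0],[5,0,0,0,0,0,0]]}}

```text
time_s: 52.2
tcp_pos: [0.4606, 0.2091, 0.1785]
ee_rot: [[1.0, 0.016, -0.001], [0.016, -1.0, -0.004], [-0.001, 0.004, -1.0]]
wrist_force: [0.0, -1.0, -1.5]
gripper_width: 0.156
gripper_force: 30.0
```

>>> {"fn": "arm_command", "kwargs": {"motion": [[5,0,0,4,0,0,0],[5,0,0,4,0,0,0],[5,0,0,4,0,0,0],[5,0,0,0,0,0,0]]}}

```text
time_s: 52.6
tcp_pos: [0.4615, 0.2109, 0.1682]
ee_rot: [[1.0, 0.018, 0.002], [0.018, -1.0, -0.001], [0.002, 0.001, -1.0]]
wrist_force: [-0.3, -0.2, -1.2]
gripper_width: 0.157
gripper_force: 30.0
```

>>> {"fn": "arm_command", "kwargs": {"motion": [[5,0,0,4,0,0,0],[5,0,0,4,0,0,0],[5,0,0,3,0,0,0],[5,0,0,0,0,0,0]]}}

```text
time_s: 53.0
tcp_pos: [0.4617, 0.2107, 0.1577]
ee_rot: [[1.0, 0.018, 0.003], [0.018, -1.0, -0.002], [0.003, 0.002, -1.0]]
wrist_force: [-0.5, -0.6, -1.8]
gripper_width: 0.157
gripper_force: 30.0
```

>>> {"fn": "arm_command", "kwargs": {"motion": [[5,0,0,4,0,0,0],[5,0,0,4,0,0,0],[5,0,0,0,0,0,0]]}}

```text
time_s: 53.3
tcp_pos: [0.4611, 0.2105, 0.1481]
ee_rot: [[1.0, 0.018, 0.001], [0.018, -1.0, -0.002], [0.001, 0.002, -1.0]]
wrist_force: [0.3, -2.0, -1.9]
gripper_width: 0.159
gripper_force: 30.0
```

>>> {"fn": "arm_command", "kwargs": {"motion": [[5,0,0,2,0,0,0],[5,0,0,1,0,0,0],[5,0,0,0,0,0,0]]}}

```text
time_s: 53.6
tcp_pos: [0.4615, 0.2108, 0.1461]
ee_rot: [[1.0, 0.018, 0.002], [0.018, -1.0, -0.001], [0.002, 0.001, -1.0]]
wrist_force: [0.3, -2.0, -2.8]
gripper_width: 0.159
gripper_force: 30.0
```

>>> {"fn": "arm_command", "kwargs": {"motion": [[5,0,0,0,0,0,0.1],[5,0,0,0,0,0,0.1],[5,0,0,0,0,0,0.1],[5,0,0,0,0,0,0.1],[5,0,0,0,0,0,0.1],[5,0,0,0,0,0,0.1],[5,0,0,0,0,0,0.1],[5,0,0,0,0,0,0.1]]}}

```text
time_s: 54.4
tcp_pos: [0.4607, 0.2099, 0.1459]
ee_rot: [[0.707, -0.708, 0.0], [-0.708, -0.707, -0.003], [0.002, 0.002, -1.0]]
wrist_force: [-0.6, -2.8, -0.9]
gripper_width: 0.155
gripper_force: 30.1
```

```bash
python3 -c "
from h import *
s=sense();R=s['ee_rot'];print(s['tcp_pos'],np.degrees(np.arctan2(R[1][0],R[0][0])),np.round(R,3)[2],s['joints'][5],s['wrist_force'],s['moment'],s['gripper_width'])"
```

```text
[0.46071662 0.20989313 0.14594135] -45.04235453285454 [ 0.002  0.002 -1.   ] 1.8646016069622922 [-0.56369191 -2.79931719 -0.90698451] [-1.18355811  0.39961076  0.05815219] 0.15494779874806514
```

>>> {"fn": "arm_command", "kwargs": {"motion": [[5,0,0,0,0,0,0.1],[5,0,0,0,0,0,0.1],[5,0,0,0,0,0,0.1],[5,0,0,0,0,0,0.05],[5,0,0,0,0,0,0]]}}

```text
time_s: 54.9
tcp_pos: [0.4609, 0.2101, 0.146]
ee_rot: [[0.425, -0.905, 0.0], [-0.905, -0.425, -0.003], [0.003, 0.001, -1.0]]
wrist_force: [-0.4, -3.1, -0.9]
gripper_width: 0.161
gripper_force: 30.1
```

```bash
cat > q.py <<'E'
from h import *
s=sense();R=s['ee_rot'];print(s['tcp_pos'],np.degrees(np.arctan2(R[1][0],R[0][0])),np.round(R,3)[2],s['wrist_force'],s['moment'],s['gripper_width'])
E
python3 q.py
```

```text
[0.46085003 0.210109   0.14595708] -64.86587965972862 [ 0.003  0.001 -1.   ] [-0.3615979  -3.08464814 -0.88919246] [-1.16396503  0.46184877 -0.01978585] 0.1609195755896944
```

>>> {"fn": "arm_command", "kwargs": {"motion": [[5,0,0,0,0,0,0.06],[5,0,0,0,0,0,0.06],[5,0,0,0,0,0,0]]}}

```text
time_s: 55.2
tcp_pos: [0.461, 0.2103, 0.146]
ee_rot: [[0.314, -0.949, 0.001], [-0.949, -0.314, -0.002], [0.002, -0.0, -1.0]]
wrist_force: [-2.0, -3.5, -0.9]
gripper_width: 0.159
gripper_force: 30.1
```

```bash
python3 q.py
```

```text
[0.46095932 0.21029739 0.14597829] -71.68447981835651 [ 0.002 -0.    -1.   ] [-1.99553379 -3.53559013 -0.94519456] [-1.13981275e+00  5.55039625e-01  2.29606973e-04] 0.15870625306695413
```

>>> {"fn": "arm_command", "kwargs": {"motion": [[5,0,0,0,0,0,0.06],[5,0,0,0,0,0,0.06],[5,0,0,0,0,0,0.04],[5,0,0,0,0,0,0]]}}

```text
time_s: 55.6
tcp_pos: [0.4612, 0.2106, 0.146]
ee_rot: [[0.16, -0.987, 0.001], [-0.987, -0.16, -0.002], [0.002, -0.001, -1.0]]
wrist_force: [-0.9, -2.2, -2.2]
gripper_width: 0.156
gripper_force: 30.1
```

```bash
python3 q.py
```

```text
[0.46115729 0.21060881 0.14599312] -80.80683606170378 [ 0.002 -0.001 -1.   ] [-0.89795854 -2.20083607 -2.15453436] [-0.95998419  0.59367468  0.06719926] 0.1559353093769391
```

>>> {"fn": "arm_command", "kwargs": {"motion": [[5,0,0,0,0,0,0.05],[5,0,0,0,0,0,0.05],[5,0,0,0,0,0,0]]}}

```text
time_s: 55.9
tcp_pos: [0.4613, 0.2107, 0.146]
ee_rot: [[0.061, -0.998, 0.002], [-0.998, -0.061, -0.001], [0.002, -0.001, -1.0]]
wrist_force: [-1.6, -2.2, -3.1]
gripper_width: 0.154
gripper_force: 30.0
```

```bash
python3 q.py
```

```text
[0.46125234 0.21070723 0.14600105] -86.52375956569291 [ 0.002 -0.001 -1.   ] [-1.57636303 -2.19835327 -3.11089597] [-0.94964095  0.63617571  0.02952006] 0.15396055688107796
```

>>> {"fn": "arm_command", "kwargs": {"motion": [[5,0,0,0,0,0,0.05],[5,0,0,0,0,0,0.05],[5,0,0,0,0,0,0]]}}

```text
time_s: 56.2
tcp_pos: [0.4615, 0.2109, 0.1461]
ee_rot: [[-0.038, -0.999, 0.002], [-0.999, 0.038, -0.001], [0.001, -0.002, -1.0]]
wrist_force: [-2.0, -3.0, -2.8]
gripper_width: 0.159
gripper_force: 30.1
```

```bash
python3 q.py
```

```text
[0.46146436 0.21092838 0.14611679] -92.19483457871057 [ 0.001 -0.002 -1.   ] [-1.98918144 -2.9699879  -2.77125705] [-0.9118673   0.53518426  0.20251303] 0.1590451146392668
```

>>> {"fn": "arm_command", "kwargs": {"motion": [[5,0,0,0,0,0,0.05],[5,0,0,0,0,0,0]]}}

```text
time_s: 56.4
tcp_pos: [0.4617, 0.2111, 0.1461]
ee_rot: [[-0.088, -0.996, 0.003], [-0.996, 0.088, -0.001], [0.0, -0.003, -1.0]]
wrist_force: [-1.0, -1.5, -3.9]
gripper_width: 0.159
gripper_force: 30.1
```

```bash
python3 q.py
```

```text
[0.4616655  0.21111632 0.14613653] -95.04964814032473 [ 0.    -0.003 -1.   ] [-1.01656594 -1.46401361 -3.86871309] [-0.63698958  0.39657596  0.35467722] 0.15862009697996518
```

>>> {"fn": "arm_command", "kwargs": {"motion": [[5,0,0,0,0,0,0.05],[5,0,0,0,0,0,0]]}}

```text
time_s: 56.6
tcp_pos: [0.4618, 0.2112, 0.1462]
ee_rot: [[-0.138, -0.99, 0.003], [-0.99, 0.138, -0.001], [0.0, -0.003, -1.0]]
wrist_force: [-1.2, -1.3, -4.6]
gripper_width: 0.157
gripper_force: 30.3
```

```bash
python3 q.py
```

```text
[0.46177286 0.21116339 0.1461666 ] -97.91289521585384 [ 0.    -0.003 -1.   ] [-1.19770219 -1.34284304 -4.62928541] [-0.62351913  0.2510027   0.44629267] 0.15745905989928846
```

>>> {"fn": "arm_command", "kwargs": {"motion": [[5,0,0,0,0,0,-0.05],[5,0,0,0,0,0,-0.05],[5,0,0,0,0,0,0]]}}

```text
time_s: 56.9
tcp_pos: [0.4615, 0.211, 0.1461]
ee_rot: [[-0.04, -0.999, 0.002], [-0.999, 0.04, -0.001], [0.0, -0.002, -1.0]]
wrist_force: [-1.1, -2.2, -3.4]
gripper_width: 0.159
gripper_force: 30.0
```

```bash
python3 q.py
```

```text
[0.46145419 0.21104798 0.14613202] -92.30012476355317 [ 0.    -0.002 -1.   ] [-1.09810015 -2.22667465 -3.42658075] [-0.61242671  0.59577573  0.02444898] 0.1586657564396923
```

>>> {"fn": "arm_command", "kwargs": {"motion": [[5,0,0,0,0,0,-0.05],[5,0,0,0,0,0,-0.05],[5,0,0,0,0,0,0]]}}

```text
time_s: 57.2
tcp_pos: [0.4614, 0.211, 0.1462]
ee_rot: [[0.058, -0.998, 0.002], [-0.998, -0.058, -0.001], [0.001, -0.002, -1.0]]
wrist_force: [-2.7, -2.4, -3.9]
gripper_width: 0.158
gripper_force: 30.0
```

```bash
python3 q.py
```

```text
[0.46138402 0.21099884 0.14617022] -86.6552832717775 [ 0.001 -0.002 -1.   ] [-2.65379386 -2.44491241 -3.91680367] [-0.49571398  0.74794979  0.00520401] 0.15837480392639364
```

>>> {"fn": "arm_command", "kwargs": {"motion": [[5,0,0,-5,0,0,0],[5,0,0,-10,0,0,0],[5,0,0,-15,0,0,0],[5,0,0,-25,0,0,0],[5,0,0,-30,0,0,0],[5,0,0,-35,0,0,0],[5,0,0,-35,0,0,0],[5,0,0,0,0,0,0]]}}

```text
time_s: 58.0
tcp_pos: [0.4654, 0.2135, 0.3102]
ee_rot: [[0.06, -0.998, 0.02], [-0.998, -0.059, 0.01], [-0.009, -0.02, -1.0]]
wrist_force: [1.0, 1.1, -1.0]
gripper_width: 0.16
gripper_force: 30.0
```

```bash
python3 q.py; python3 -c "
from h import *
m=camera_model('top');im=snap('top','top6')
plan([((.5065,-.4043,.30),-81.3,5,38),('hold',2,5)])"
```

```text
[0.46535034 0.21350627 0.31022143] -86.58668396503704 [-0.009 -0.02  -1.   ] [ 0.98962513  1.08024987 -0.97645091] [ 0.11873681 -0.0882924  -0.00914838] 0.1601113830820008
[[5,36,-0,0,0,0,-0.005],[5,36,-0,0,0,0,-0.005],[5,36,-0,0,0,0,-0.006],[5,36,0,0,0,0,-0.005],[5,37,0,0,0,0,-0.006],[5,36,1,0,0,0,-0.005],[5,37,1,0,0,0,-0.006],[5,36,1,0,0,0,-0.005]]
[[5,36,1,0,0,0,-0.006],[5,37,1,0,0,0,-0.005],[5,36,2,0,0,0,-0.006],[5,37,2,0,0,0,-0.005],[5,36,2,1,-0.003,0,-0.006],[5,37,2,0,-0.003,0,-0.005],[5,36,2,1,-0.003,0,-0.006],[5,37,3,0,-0.003,0.003,-0.005]]
[[5,36.2,2.5,1.1,0,0,-0.006],[5,0,0,0,0,0,0],[5,0,0,0,0,0,0]]
```

>>> {"fn": "arm_command", "kwargs": {"motion": [[5,36,0,0,0,0,-0.005],[5,36,0,0,0,0,-0.005],[5,36,0,0,0,0,-0.006],[5,36,0,0,0,0,-0.005],[5,37,0,0,0,0,-0.006],[5,36,1,0,0,0,-0.005],[5,37,1,0,0,0,-0.006],[5,36,1,0,0,0,-0.005]]}}

```text
time_s: 58.85
tcp_pos: [0.4812, -0.0797, 0.3021]
ee_rot: [[0.102, -0.995, 0.005], [-0.995, -0.102, -0.001], [0.001, -0.005, -1.0]]
wrist_force: [0.2, -0.3, -1.5]
gripper_width: 0.153
gripper_force: 30.0
```

>>> {"fn": "arm_command", "kwargs": {"motion": [[5,36,1,0,0,0,-0.006],[5,37,1,0,0,0,-0.005],[5,36,2,0,0,0,-0.006],[5,37,2,0,0,0,-0.005],[5,36,2,0,0,0,-0.006],[5,37,2,0,0,0,-0.005],[5,36,2,0,0,0,-0.006],[5,37,3,0,0,0,-0.005]]}}

```text
time_s: 59.65
tcp_pos: [0.5018, -0.3716, 0.3019]
ee_rot: [[0.145, -0.989, 0.004], [-0.989, -0.145, -0.001], [0.002, -0.004, -1.0]]
wrist_force: [0.4, -0.4, -1.5]
gripper_width: 0.16
gripper_force: 30.0
```

>>> {"fn": "arm_command", "kwargs": {"motion": [[5,30,2,0,0,0,-0.006],[5,6,0,0,0,0,0],[5,0,0,0,0,0,0],[5,0,0,0,0,0,0],[5,0,0,0,0,0,0]]}}

```text
time_s: 60.15
tcp_pos: [0.5048, -0.4047, 0.3024]
ee_rot: [[0.153, -0.988, 0.004], [-0.988, -0.153, -0.001], [0.001, -0.003, -1.0]]
wrist_force: [-0.4, 0.2, -1.9]
gripper_width: 0.156
gripper_force: 30.0
```

```bash
python3 q.py; python3 -c "
from h import *
snap('scene','s9')
plan([((.5065,-.4043,.30),-81.3,5,38)])"
```

```text
[ 0.50477644 -0.40474517  0.30244102] -81.22744171964081 [ 0.001 -0.003 -1.   ] [-0.35130128  0.17166498 -1.91883463] [ 0.03670622  0.00337773 -0.01160982] 0.1555213373991003
[[5,-0.2,-1.7,2.6,-0.003,0,0]]
```

>>> {"fn": "arm_command", "kwargs": {"motion": [[5,0,-1.5,25,0,0,0],[5,0,0,30,0,0,0],[5,0,0,30,0,0,0],[5,0,0,22,0,0,0],[5,0,0,10,0,0,0],[5,0,0,6,0,0,0],[5,0,0,6,0,0,0],[5,0,0,0,0,0,0]]}}

```text
time_s: 61.0
tcp_pos: [0.5066, -0.4056, 0.1733]
ee_rot: [[0.151, -0.988, 0.003], [-0.988, -0.151, -0.001], [0.001, -0.003, -1.0]]
wrist_force: [-0.6, 0.2, -1.6]
gripper_width: 0.155
gripper_force: 30.0
```

>>> {"fn": "arm_command", "kwargs": {"motion": [[5,0,0,5,0,0,0],[5,0,0,5,0,0,0],[5,0,0,4,0,0,0],[5,0,0,0,0,0,0]]}}

```text
time_s: 61.4
tcp_pos: [0.5073, -0.4055, 0.1592]
ee_rot: [[0.151, -0.988, 0.005], [-0.988, -0.151, -0.001], [0.002, -0.005, -1.0]]
wrist_force: [1.0, 1.2, -0.4]
gripper_width: 0.154
gripper_force: 30.1
```

>>> {"fn": "arm_command", "kwargs": {"motion": [[5,0,0,6,0,0,0],[5,0,0,6,0,0,0],[5,0,0,6,0,0,0],[5,0,0,0,0,0,0]]}}

```text
time_s: 61.8
tcp_pos: [0.5068, -0.4054, 0.1395]
ee_rot: [[0.151, -0.988, 0.003], [-0.988, -0.151, -0.0], [0.001, -0.003, -1.0]]
wrist_force: [3.5, 0.4, -3.2]
gripper_width: 0.155
gripper_force: 30.2
```

>>> {"fn": "arm_command", "kwargs": {"motion": [[5,0,0,6,0,0,0],[5,0,0,6,0,0,0],[5,0,0,5,0,0,0],[5,0,0,0,0,0,0]]}}

```text
time_s: 62.2
tcp_pos: [0.5066, -0.4056, 0.1229]
ee_rot: [[0.151, -0.988, 0.003], [-0.989, -0.151, -0.0], [0.001, -0.003, -1.0]]
wrist_force: [4.5, 2.3, -3.0]
gripper_width: 0.155
gripper_force: 30.3
```

>>> {"fn": "arm_command", "kwargs": {"motion": [[5,0,0,2,0,0,0],[5,0,0,2,0,0,0],[5,0,0,0,0,0,0]]}}

```text
time_s: 62.5
tcp_pos: [0.5068, -0.4059, 0.1207]
ee_rot: [[0.152, -0.988, 0.004], [-0.988, -0.152, -0.001], [0.002, -0.003, -1.0]]
wrist_force: [2.9, 3.1, 2.0]
gripper_width: 0.156
gripper_force: 30.2
```

>>> {"fn": "arm_command", "kwargs": {"motion": [[50,0,0,0,0,0,0],[50,0,0,0,0,0,0],[50,0,0,0,0,0,0],[50,0,0,0,0,0,0],[50,0,0,-10,0,0,0],[50,0,0,-35,0,0,0],[50,0,0,-40,0,0,0],[50,0,0,-40,0,0,0]]}}

```text
time_s: 63.3
tcp_pos: [0.5057, -0.4057, 0.247]
ee_rot: [[0.151, -0.988, 0.002], [-0.988, -0.151, -0.001], [0.001, -0.002, -1.0]]
wrist_force: [0.8, 0.5, -0.5]
gripper_width: 0.57
gripper_force: 0.0
```

>>> {"fn": "arm_command", "kwargs": {"motion": [[50,-40,0,0,0,0,0],[50,-40,0,0,0,0,0],[50,-40,0,0,0,0,0],[50,-40,0,0,0,0,0],[50,0,0,0,0,0,0],[50,0,0,0,0,0,0]]}}

```text
time_s: 63.9
tcp_pos: [0.4822, -0.247, 0.2461]
ee_rot: [[0.153, -0.988, 0.004], [-0.988, -0.153, -0.002], [0.002, -0.004, -1.0]]
wrist_force: [0.1, -0.2, 0.6]
gripper_width: 0.572
gripper_force: 0.0
```

```bash
python3 q.py; python3 -c "
from h import *
for c in ('top','scene'):
  snap(c,c+'_end');m=camera_model(c)
  for n,z in (('key_handle',.131),('stand_mouth',.072),('timer',.02),('flask',.06),('cup',.04),('mailer0_c',.01)):
    print(c,[(n,round(d['p'],2),np.round(d['location']),onz(m,d['location'],z).round(3)) for d in find_in(n,c)[:1]])
im=cv2.imread('pics/top_end.png');g=cv2.cvtColor(im,cv2.COLOR_BGR2GRAY)[175:225,430:480]
m=camera_model('top');print(proj(m,(.508,-.404,.138)))
print('\n'.join(''.join(' .:-=+*#%@'[min(9,int(v)//16)] for v in r) for r in g[::1]))"
```

```text
[ 0.48216075 -0.24702563  0.2460542 ] -81.19607464268131 [ 0.002 -0.004 -1.   ] [ 0.11157858 -0.24862964  0.6358531 ] [-0.00207021 -0.04401184 -0.04020439] 0.5719604933402078
top []
top []
top [('timer', 0.27, array([192., 312.]), array([0.544, 0.029, 0.02 ]))]
top [('flask', 0.76, array([251., 426.]), array([ 0.357, -0.315,  0.06 ]))]
top [('cup', 0.59, array([151., 211.]), array([0.674, 0.343, 0.04 ]))]
top []
scene [('key_handle', 0.57, array([278., 420.]), array([ 0.493, -0.403,  0.131]))]
scene [('stand_mouth', 0.89, array([299., 420.]), array([ 0.481, -0.421,  0.072]))]
scene [('timer', 0.74, array([276., 317.]), array([ 0.35 , -0.151,  0.02 ]))]
scene [('flask', 0.75, array([312., 361.]), array([ 0.339, -0.346,  0.06 ]))]
scene [('cup', 0.6, array([156., 304.]), array([0.68, 0.34, 0.04]))]
scene []
[198.41765919 462.12218806]
#######*#*##*+==---=--:-----:---------::------#%%%
############+:=--=---:----------:---:---:::----+%@
%%#########*-=-----::------------:---:-:---:---=#@
#%%%%%#%%%#=-=-=--:-----------:------::--::::--:=%
%%%%%%%%#%*:=-=---::--:-------------------:-:----+

[... 1594 characters left out ...]
-------==------==----=--------**%####
..::-------==-------=-==------=-=------:-##%%%####
:.:.-=--------------:--=-==---:----:==+##%#%%%%#%%
.:..==--------------------------=+**###%%%#######%
..:.--.:-=-------------:::-+**#####%%%%%%###%####%
::::::..:--==-----------++##%%%%%%%%#%###%#%##%#%#
:-:::::.::::::::::---:-*#%%%%#%%####%###%##%%#%###
::::::-.:::::-#######*#%%%%%%##%%##%#%%#%##%###%%#
:::::::.::::.-@%%%%%%#%%%%#%#%%#%%#%%%%%%%####%#%#
::::::-.::::::#%%%##%%%%%%#%###%##%#%%%%%%###%#%##
:::::::..:::::+%%#%#%#%%%%#%%###%###%#%%#%%#%%%###
--::::::.:::::+%%%%#%%%%#%#%##%#%##%#####%%%#%%%%%
::::::::.:::-=*%%%#%%#%%%%%%%%##%#%%#%%%#%###%#%#%
::::::--.:::=%%%%%%%%%%%%%%#%#%%%%%%%###%%%%%#%%#%
```

```bash
python3 -c "
from station import finish_job
print(finish_job())"
```

```text
the job is handed in; nothing more can be done
None
```

The job is handed in at about 64 s. All four mailers are in the drawer, the stay is lifted, the lid is shut and the drawer is home. The lock was turned clockwise until the torque rose at its stop, and the key is back in the well. That last seating was judged by touch: it bottomed within 1 mm of its starting height, with the handle turned 90° from before.

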